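Refit the hinged lid of an instrument cassette

ROBOT

A 6-joint arm with a two-finger parallel gripper is mounted at the origin on a cart in front of the work surface, level with it; the furniture and walls round the work are solid. World frame = base frame: x ahead of the robot, y to its left, z up, the work surface at z = 0. Lengths are in m, angles in rad, forces in N, time in s.
With the tool pointing down it reaches from about 0.35 to 0.85 m from the base axis. Payload 8.1 kg.
Tool frame: the origin (TCP) lies at the very end of the fingers, on their centre line; the grasp point (between the pads) lies 19 mm behind it (robot.pinch_z is the z of the grasp point in the tool frame, in m); z points along the fingers, y is the direction in which the jaws open and shut (so a half turn about z gives the same grasp; the last joint's range is limited). The gripper opens to 93 mm and grips with 3 to 60 N. Pads are 15 mm wide; open, the fingers measure 128 mm over their backs; the gripper's body (75 mm by 188 mm) begins 65 mm behind the grasp point.
Start: joints at [1.046, 0.13, 1.488, -0, 1.523, -0.085], TCP at [0.255, 0.543, 0.219] pointing down, gripper open.
Joint ranges: [-2.96, 2.96], [-0.89, 2.26], [0.02, 2.5], [-1.34, 4.48], [0, 2.73], [-2.66, 2.66]. Speed limits (rad/s): [2.39, 2.39, 2.79, 3.14, 3.14, 3.14].

INTERFACE

Orientations are given as a rotation vector (axis times angle).
In Python, from plant import robot gives the robot as it stands.
- The arm moves only by the tool drive_tool, never from a script. Its argument "steps" is a list of rows, each an object of numbers: "jaw": the opening, from 0 (shut) to 1 (fully open); "tx", "ty", "tz": the shift along the tool's x, y, z scaled (see below); "turn": the turn about the tool's z scaled (see below). A call has 1 to 12 rows; each row is the pose to reach, as a shift and turn from the pose commanded when the call began, along the tool's axes at that moment, turning the shorter way round; what a row does not reach only later rows make up. The controller multiplies each number of a shift by 0.3 m and each number of a turn by 180 degrees. A row lasts 1/10 s, in which the tool goes at most 50 mm and 8.59 degrees, less where a joint would pass 70% of its speed; a pose out of reach is approached as far as the arm can. A call with a number of a shift or a turn outside -1 to 1 is refused whole. A call with a gripper value outside its range is refused whole. The fingers move at their own pace and stop on an object; "force" is the grip in N (left out, the last holds). Time passes only in rows, so rows that repeat a pose let the fingers close. It gives the time, the measured TCP pose, the force and the opening at its end, in the units of the state.
- robot.read_state(): the state, without advancing time (a new reading comes with each control period).
- robot.read_camera(name): name is "scene" or "top" or "wrist"; returns (picture, depth): 420x560x3 uint8, blue, green, red; 420x560 float32, m along the optical axis (not along the pixel's ray), 0 where there is no reading.
- robot.get_calibration(name): a dict with "fx", "fy", "cx", "cy" (pixels), "eye" and "attitude" of the camera in the world. Camera axes: x right, y down, z forward; pixel columns grow to the right and rows downward; lengths in m; the calibration is good to about 2 mm. A picture is of the moment at which its call begins: read the wrist's pose just before it. get_calibration takes no time and is no camera call; for the wrist camera it gives the pose at the moment of the call.
- robot.close_job(): hands the job in, once; it reports no verdict.
The state is a dict: "t": time; "q": joint angles; "dq": joint speeds; "joint_torque": joint torques, N m; "tool_pos": TCP position; "orientation": TCP orientation; "force": force on the tool from outside, world axes, zero at the start; "wrist_torque": the same for the moment, N m; "opening": finger opening in m.
Only numpy, scipy, OpenCV 4.12 (cv2) and the standard library are available. Lean on these libraries where they do the work, as an engineer would, in place of code of your own. Each camera call takes 0.05 s, during which the arm holds its last target.

TASK

This steel instrument cassette came out of the washer in pieces. Set the lid squarely on the cassette, with its two hinge knuckles dropped in between the cassette's two, then push the hinge pin through all four knuckles from the flared end until its blue grip is up against the flared knuckle, so that lid and cassette are hinged together. Let go of everything.

Things in the scene. Friction and masses are not known exactly. Their poses are not given: they have to be found in the camera images.
- cassette: Open steel instrument cassette, fixed: 88 (x) x 144 (y) mm, rim at z = 40 mm, walls 3 mm, tweezers inside. Origin: centre of its underside, z up. Its -x side faces the robot (give or take its yaw) and carries two knuckles: tubes along y, 17 mm outside, 12 mm bore, on the line x = -56, z = 40 mm, spanning y = -72 to -48 and +48 to +72 mm. The one at +72 is closed at its outer end.
- cassette_mouth (a point): Centre of the flared mouth of the cassette's -y knuckle (23 mm outside, about 16 mm bore), on the hinge line at (-56, -72, 40) mm in the cassette's frame; axes as the cassette's. The pin goes in here, moving along the cassette's +y.
- cassette_hinge (a point): Middle of the cassette's hinge line, at (-56, 0, 40) mm in its frame; axes as the cassette's. Keep clear of the tall machines beside the work: an analyser 0.46 m high to the left (about y > 0.45 m, x > 0.45 m in the world) and a microscope 0.54 m high to the right (about y < -0.05 m, x > 0.45 m).
- lid: Loose steel lid, 0.22 kg, lying right way up beside the cassette: plate 88 (x) x 144 (y) x 3 mm. Origin: centre of the plate's underside, z up. Seated, its origin is 40 mm above the cassette's and the axes agree. Under the plate a panel 8.5 mm deep with sloping sides drops into the cassette's opening (play 2 mm all round at the top, 8 mm at its lower edge); the lid lies on it.
- lid_hinge (a point): Middle of the lid's hinge line, at (-56, 0, 0) mm in the lid's frame. On it two knuckles, 17 mm outside, 12 mm bore, spanning y = -42 to -22 and +22 to +42 mm: 6 mm free beside the cassette's knuckles once seated. Meets cassette_hinge when the lid is seated.
- lid_handle (a point): Centre of the black bow handle on the lid, at (0, 0, 26) mm in the lid's frame: bar 10 (x) x 70 (y) x 10 (z) mm on two posts 60 mm apart, 18 mm free below the bar. Pinch it across x from above.
- pin: Loose hinge pin, 0.09 kg, lying flat: steel shank 8 mm thick, 140 mm long (last 16 mm taper to a blunt point), and a flat blue grip. Its own y runs along the shank to the point. Origin: on the axis at the grip's shoulder, where shank and grip meet, 4 mm above what it lies on. Fully home, the shoulder touches the flared mouth and the pin rests about 2 mm below the bores' centre line.
- pin_grip (a point): Middle of the pin's flat blue grip, at (0, -22, 0) mm in the pin's frame; the grip is 22 (x) x 45 (y) x 8 (z) mm, from y = 0 to -45 mm. Pinch it across x from above.
- pin_tip (a point): Point of the pin, at (0, 140, 0) mm in the pin's frame.

How it is judged:
On the way, in this order (a step that is already met when the one before it is completed fails the run):
1. the lid sits on the cassette, flat, its hinge line within 5 mm of the cassette's (distance between lid_hinge and cassette_hinge below 0.005 m and z of lid in the frame of cassette below 0.0425 m and angle between lid's own z axis and vertical below 0.05 rad), for 0.2 s.
2. the pin is through all four knuckles, its grip within 5 mm of the flared mouth (y of pin_tip in the frame of cassette above 0.063 m and distance between pin and cassette_mouth below 0.0065 m and angle between the y axis of pin and the y axis of cassette, either way round below 0.06 rad), for 0.2 s.
At the end, for the whole second after the job is handed in: Lid flat on the cassette (within 2.5 mm of seated height, 0.05 rad), hinge lines within 5 mm and 0.06 rad; pin through all four knuckles, its point in the closed one, its shoulder within about 5 mm of the flared mouth, in line within 0.06 rad; both released and at rest (all of step 1 and all of step 2 and angle between the y axis of lid and the y axis of cassette, either way round below 0.06 rad and linear speed of each of pin, lid below 0.02 m/s); the robot touches nothing.
It also fails if it takes over 54 s, if anything falls off the work surface, if the arm or the gripper's body presses on something with over 40 N, if the wrist force passes 120 N, or if a joint passes its speed limit or range.

## Working session

There is one attempt and no reset: what is moved stays moved. The work goes in short steps, Python scripts to look and compute and a tool call to move; the robot and the scene stay as the last step left them, time stands still between calls to the robot, and variables do not carry over. Pictures are saved under pics/ and viewed, and the job is handed in when it is done.

Besides the shell and the picture viewer there is one more tool, called after ">>>" as name([rows], argument=value, ...), one row to a line, values as JSON. drive_tool: Moves the arm, as the interface text tells. Its arguments: {"type":"object","properties":{"steps":{"type":"array"},"force":{"type":"number"}},"required":["steps"]}

```bash
mkdir -p pics; ls
cat > h.py <<'E'
from plant import robot
import numpy as np, cv2
from scipy.spatial.transform import Rotation as R
E
python3 - <<'E'
from h import *
s=robot.read_state(); print(s)
for n in ("scene","top","wrist"):
    c=robot.get_calibration(n); print(n,c)
    im,d=robot.read_camera(n); cv2.imwrite(f"pics/{n}0.png",im); np.savez(f"{n}0.npz",im=im,d=d,**{k:np.array(v) for k,v in c.items()})
E
```

```text
pics
{'t': 0.0, 'q': array([ 1.04560330e+00,  1.31149882e-01,  1.48923839e+00, -1.98673312e-05,
        1.52299122e+00, -8.54034901e-02]), 'dq': array([ 0.00111144, -0.00144866, -0.00033432, -0.00043579,  0.00135842,
        0.00024743]), 'joint_torque': array([-4.47526509e-04, -5.59806633e+01, -4.91783917e+01,  7.70458952e-02,
        3.45498975e-02, -1.87943865e-04]), 'tool_pos': array([0.25516125, 0.54243278, 0.21761663]), 'orientation': array([-6.85151199e-01, -3.06543791e+00,  2.68589940e-03]), 'force': array([ 0.61183779,  0.35011645, -0.28268192]), 'wrist_torque': array([ 0.03751618, -0.08565034, -0.01070383]), 'opening': 0.09309757155720987}
scene {'fx': 384.405247448433, 'fy': 384.405247448433, 'cx': 274.529494288759, 'cy': 214.3170718714562, 'eye': array([ 0.15117521, -0.55364632,  0.42141635]), 'attitude': array([-1.97158179,  0.42290819, -0.29486971])}
top {'fx': 461.23635362669097, 'fy': 461.23635362669097, 'cx': 277.22465706830934, 'cy': 210.8023748984607, 'eye': array([0.44388148, 0.13851591, 0.89979049]), 'attitude': array([-2.18874368,  2.16892419, -0.04317823])}
wrist {'fx': 377.5912792606417, 'fy': 377.5912792606417, 'cx': 282.16822622819853, 'cy': 211.36407209212018, 'eye': array([0.1952331 , 0.57053373, 0.38392515]), 'attitude': array([2.47092524, 1.56780967, 0.19056217])}
```

View pics/top0.png

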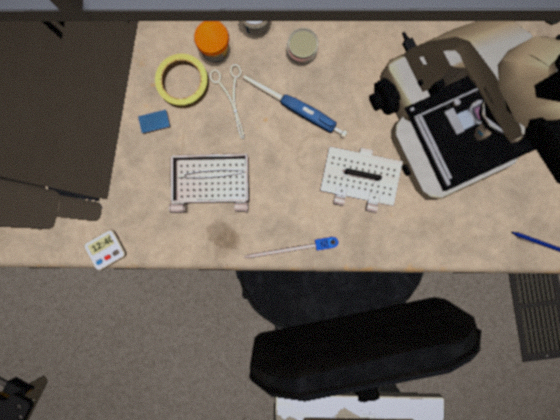

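View pics/scene0.png

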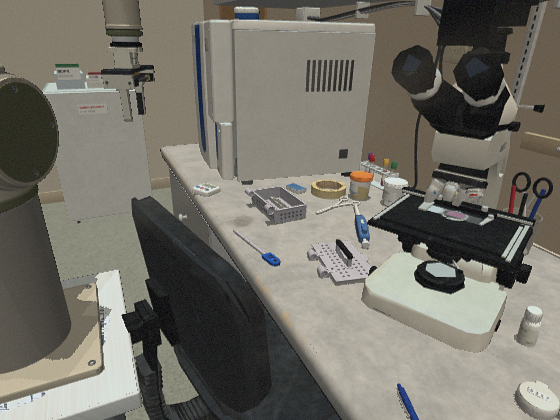

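View pics/wrist0.png

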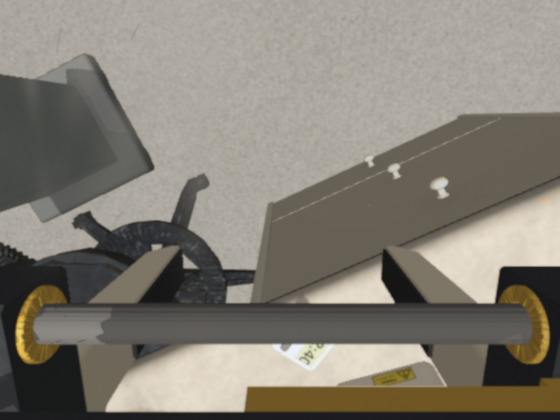

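The top view shows the cassette at about (210,180), the lid at (362,178) with its black handle, and the pin from (247,255) to its blue grip at (328,243).

```bash
cat >> h.py <<'E'
def ray(c,u,v):
    Rm=R.from_rotvec(c['attitude']).as_matrix()
    d=np.stack([(np.asarray(u,float)-c['cx'])/c['fx'],(np.asarray(v,float)-c['cy'])/c['fy'],np.ones(np.shape(u))],-1)
    return d@Rm.T
def onz(c,u,v,z):
    d=ray(c,u,v); e=np.asarray(c['eye'])
    return e+d*((z-e[2])/d[...,2])[...,None]
def proj(c,P):
    Rm=R.from_rotvec(c['attitude']).as_matrix()
    p=(np.atleast_2d(P)-c['eye'])@Rm
    return np.stack([c['cx']+c['fx']*p[:,0]/p[:,2],c['cy']+c['fy']*p[:,1]/p[:,2]],-1)
def cloud(c,d):
    v,u=np.indices(d.shape)
    return np.asarray(c['eye'])+ray(c,u,v)*d[...,None]
def blob(mask,z,c):
    n,l,st,ce=cv2.connectedComponentsWithStats(mask.astype(np.uint8))
    i=1+np.argmax(st[1:,4]); v,u=np.nonzero(l==i)
    P=onz(c,u,v,z)[:,:2]; r=cv2.minAreaRect(P.astype(np.float32)*1000)
    return st[i],P,r
E
python3 - <<'E'
from h import *
f=np.load('top0.npz'); im=f['im']; d=f['d']; c={k:f[k] for k in('fx','fy','cx','cy','eye','attitude')}
P=cloud(c,d)
cv2.imwrite('pics/tc.png',cv2.resize(im[140:265,160:420],None,fx=3,fy=3,interpolation=cv2.INTER_CUBIC))
def z(b):
    v0,v1,u0,u1=b; return P[v0:v1,u0:u1]
print('table z',np.median(P[200:235,120:160,2]))
hsv=cv2.cvtColor(im,cv2.COLOR_BGR2HSV)
blue=(hsv[...,0]>95)&(hsv[...,0]<130)&(hsv[...,1]>120); m=np.zeros_like(blue); m[230:265,300:350]=blue[230:265,300:350]
st,Q,r=blob(m,0.008,c); print('grip',st,Q.mean(0),r)
blk=(hsv[...,2]<70); m[:]=0; m[165:190,335:390]=blk[165:190,335:390]
st,Q,r=blob(m,0.0085+0.031,c); print('handle',st,Q.mean(0),r, np.median(P[...,2][m]))
# above table points
zz=P[...,2]
for nm,b,t in(('cas',(140,220,160,260),(0.03,0.06)),('lid',(145,215,315,410),(0.007,0.022)),('pin',(230,265,240,345),(0.003,.02))):
    m[:]=0; s=(slice(b[0],b[1]),slice(b[2],b[3])); m[s]=(zz[s]>t[0])&(zz[s]<t[1])
    v,u=np.nonzero(m); q=P[v,u]; r=cv2.minAreaRect(q[:,:2].astype(np.float32)*1000); print(nm,len(q),np.median(q[:,2]),r)
E
```

```text
table z 0.00027033896823830394
grip [315 237  23  13 206] [0.43818228 0.06531556] ((438.4660339355469, 63.959983825683594), (19.903398513793945, 41.940128326416016), 10.866393089294434)
handle [345 169  36  11 162] [ 5.67515274e-01 -3.16323035e-04] ((567.4872436523438, -0.7975196838378906), (66.4341812133789, 8.88663387298584), 78.94086456298828) 0.039119883475259964
cas 931 0.04033009151152911 ((549.8432006835938, 286.93792724609375), (111.96409606933594, 147.15005493164062), 0.5305874943733215)
lid 3516 0.012015827487282194 ((570.9607543945312, -12.329475402832031), (162.31446838378906, 135.92408752441406), 78.55504608154297)
pin 647 0.007201254163528459 ((429.63653564453125, 127.8536605834961), (65.79682159423828, 197.5330352783203), 0.5383720397949219)
```

View pics/tc.png

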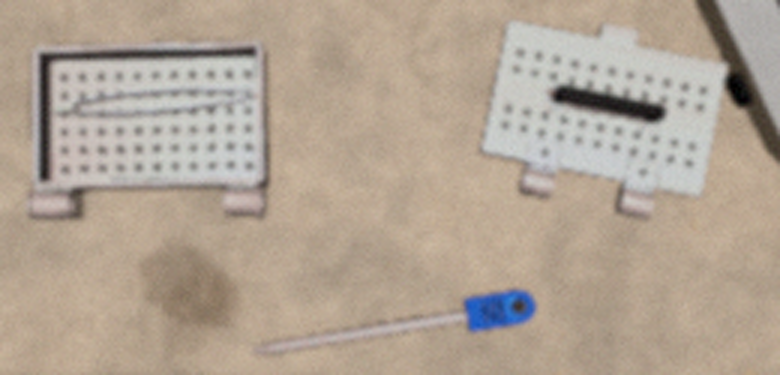

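```bash
cat >> h.py <<'E'
def steps(target_xyz,target_yang):
    """shift (tool axes, scaled) and turn to bring TCP to target with tool y at world angle (deg), from measured pose"""
    s=robot.read_state(); Rm=R.from_rotvec(s['orientation']).as_matrix()
    d=Rm.T@(np.array(target_xyz)-s['tool_pos']); ya=np.degrees(np.arctan2(Rm[1,1],Rm[0,1]))
    t=-((target_yang-ya+180)%360-180)
    print('pos',s['tool_pos'].round(4),'yang',ya.round(2),'tilt z',Rm[:,2].round(4),'q',s['q'].round(2),'F',s['force'].round(1),'open',round(s['opening'],4),'t',s['t'])
    print('shift m',d.round(4),'scaled',(d/0.3).round(4),'turn',round(t/180,4),'deg',t)
E
python3 - <<'E'
from h import *
c=robot.get_calibration('wrist'); s=robot.read_state()
Rt=R.from_rotvec(s['orientation']).as_matrix()
print('eye in tool',Rt.T@(c['eye']-s['tool_pos'])); Rc=R.from_rotvec(c['attitude']).as_matrix(); print('cam axes in tool',(Rt.T@Rc).round(3))
for uv in((280,0),(280,210),(280,300),(0,0),(560,0)):
    p=onz(c,np.array(uv[0]),np.array(uv[1]),0.01); print(uv,(Rt.T@(p-s['tool_pos'])).round(3))
steps([.56,.0,.22],-11)
E
```

```text
eye in tool [ 0.0662092  -0.00040273 -0.16623096]
cam axes in tool [[-0.001 -0.97  -0.244]
 [ 1.    -0.    -0.001]
 [ 0.001 -0.244  0.97 ]]
(280, 0) [ 0.167 -0.003  0.208]
(280, 210) [-0.026 -0.003  0.208]
(280, 300) [-0.127 -0.003  0.208]
(0, 0) [ 0.168 -0.254  0.208]
(560, 0) [0.167 0.248 0.207]
pos [0.2552 0.5425 0.2178] yang 64.8 tilt z [-7.0e-04 -1.3e-03 -1.0e+00] q [ 1.05  0.13  1.49 -0.    1.52 -0.09] F [0.8 1.  1.4] open 0.0927 t 0.15
shift m [-0.5068 -0.3611 -0.0017] scaled [-1.6892 -1.2038 -0.0057] turn 0.4211 deg 75.80130620160513
```

Run:
```python
from h import *
steps([.47,.29,.25],-90)
```

```text
pos [0.2552 0.5425 0.2178] yang 64.8 tilt z [-7.0e-04 -1.3e-03 -1.0e+00] q [ 1.05  0.13  1.49 -0.    1.52 -0.09] F [0.8 1.  1.4] open 0.0927 t 0.15
shift m [-0.3019 -0.1371 -0.032 ] scaled [-1.0062 -0.457  -0.1067] turn 0.86 deg 154.80130620160514
```

>>> drive_tool([
  {"jaw":1,"tx":-1,"ty":-0.457,"tz":-0.107,"turn":0.86},
  {"jaw":1,"tx":-1,"ty":-0.457,"tz":-0.107,"turn":0.86},
  {"jaw":1,"tx":-1,"ty":-0.457,"tz":-0.107,"turn":0.86},
  {"jaw":1,"tx":-1,"ty":-0.457,"tz":-0.107,"turn":0.86},
  {"jaw":1,"tx":-1,"ty":-0.457,"tz":-0.107,"turn":0.86},
  {"jaw":1,"tx":-1,"ty":-0.457,"tz":-0.107,"turn":0.86},
  {"jaw":1,"tx":-1,"ty":-0.457,"tz":-0.107,"turn":0.86},
  {"jaw":1,"tx":-1,"ty":-0.457,"tz":-0.107,"turn":0.86},
  {"jaw":1,"tx":-1,"ty":-0.457,"tz":-0.107,"turn":0.86},
  {"jaw":1,"tx":-1,"ty":-0.457,"tz":-0.107,"turn":0.86},
  {"jaw":1,"tx":-1,"ty":-0.457,"tz":-0.107,"turn":0.86},
  {"jaw":1,"tx":-1,"ty":-0.457,"tz":-0.107,"turn":0.86},
])

```text
t: 1.35
tool_pos: [0.4684, 0.2909, 0.2503]
orientation: [2.832, 1.36, -0.001]
force: [0.4, 0.3, -0.8]
opening: 0.0928
```

Run:
```python
from h import *
steps([.47,.29,.25],-90)
```

```text
pos [0.4684 0.2909 0.2503] yang -38.7 tilt z [-6.e-04 -3.e-04 -1.e+00] q [ 0.46 -0.01  1.58 -0.    1.58  1.14] F [ 0.4  0.3 -0.8] open 0.0928 t 1.35
shift m [0.0003 0.0018 0.0003] scaled [0.001  0.0061 0.0011] turn 0.285 deg 51.30248391997455
```

>>> drive_tool([
  {"turn":0.285},
  {"turn":0.285},
  {"turn":0.285},
  {"turn":0.285},
  {"turn":0.285},
  {"turn":0.285},
  {"turn":0.285},
])

```text
schema error: expected keys jaw, tx, ty, tz, turn
```

```bash
cat >> h.py <<'E'
def snap(n,tag):
    c=robot.get_calibration(n); im,d=robot.read_camera(n); cv2.imwrite(f"pics/{tag}.png",im)
    np.savez(f"{tag}.npz",im=im,d=d,**{k:np.array(v) for k,v in c.items()}); return c,im,d
def load(tag):
    f=np.load(tag+'.npz'); return {k:f[k] for k in('fx','fy','cx','cy','eye','attitude')},f['im'],f['d']
E
python3 - <<'E'
from h import *
steps([.47,.29,.25],-90)
snap('wrist','w1')
E
```

```text
pos [0.4684 0.2909 0.2503] yang -38.7 tilt z [-6.e-04 -3.e-04 -1.e+00] q [ 0.46 -0.01  1.58 -0.    1.58  1.14] F [ 0.4  0.3 -0.8] open 0.0928 t 1.35
shift m [0.0003 0.0018 0.0003] scaled [0.001  0.0061 0.0011] turn 0.285 deg 51.30248391997455
```

View pics/w1.png

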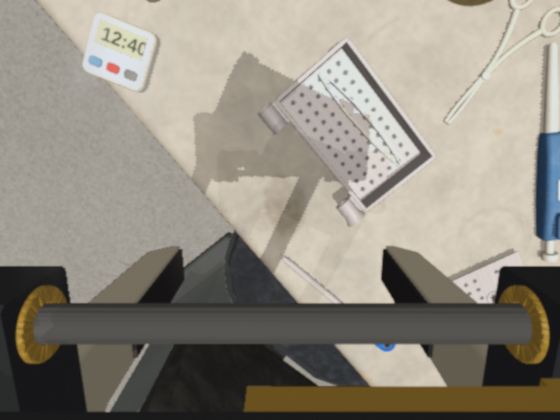

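The wrist view shows the whole cassette around (350,125), with knuckles at (273,118) and (351,211). I'll measure it from here.

Run:
```python
from h import *
c,im,d=load('w1'); P=cloud(c,d); z=P[...,2]
b=np.zeros(z.shape,bool); b[20:235,240:450]=1
m=b&(z>.034)&(z<.044); print(m.sum(), np.median(z[60:100,150:200]))
P2=P[m]; 
cv2.imwrite('pics/w1c.png',cv2.resize(im[20:240,230:450],None,fx=2.7,fy=2.7,interpolation=cv2.INTER_CUBIC))
mm=(m*255).astype(np.uint8); cv2.imwrite('pics/w1m.png',cv2.resize(mm[20:240,230:450],None,fx=2.7,fy=2.7,interpolation=0))
r=cv2.minAreaRect(P2[:,:2].astype(np.float32)*1000); print(r)
mh=b&(z>.044)&(z<.052); print(mh.sum()); n,l,st,ce=cv2.connectedComponentsWithStats(mh.astype(np.uint8))
for i in range(1,n):
    if st[i,4]>20:
        q=P[l==i]; print(st[i],q.mean(0),q.min(0),q.max(0))
```

```text
2669 0.0001749871644737555
((550.5559692382812, 287.19403076171875), (112.39675903320312, 147.73184204101562), 0.5721610188484192)
807
[258 103  29  31 434] [0.50244574 0.34696221 0.04730449] [0.49467499 0.33360783 0.04410987] [0.5099953  0.36005386 0.05019148]
[338 199  27  28 373] [0.50591293 0.22531169 0.04763023] [0.49604801 0.21382086 0.04405759] [0.51549805 0.23782491 0.05199311]
```

View pics/w1c.png

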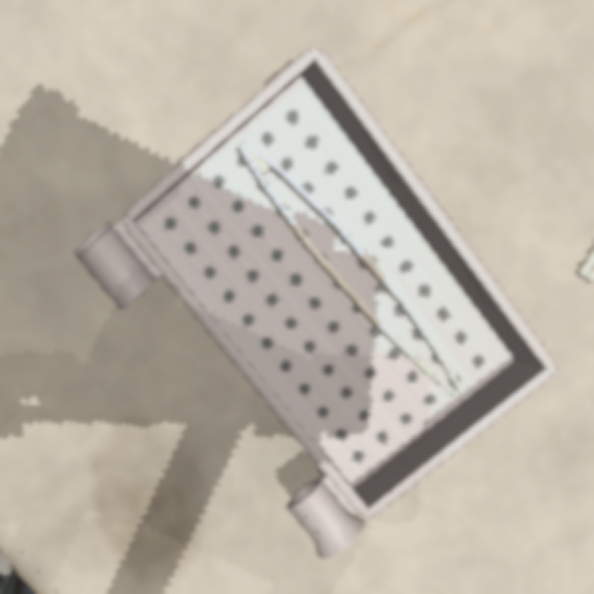

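View pics/w1m.png

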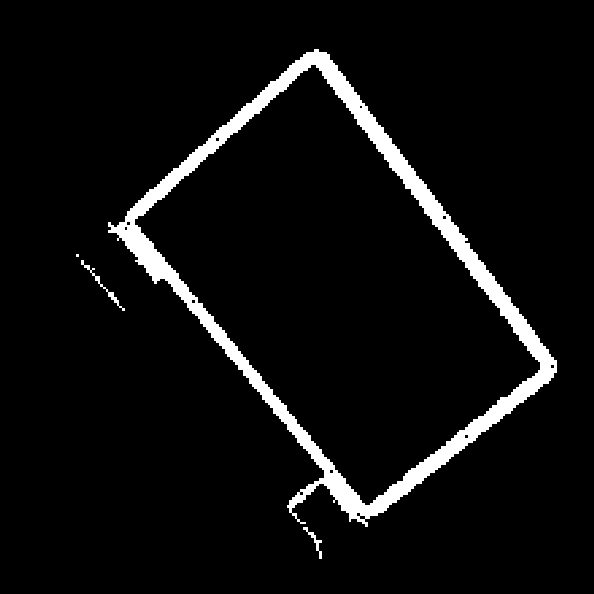

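```bash
cat >> h.py <<'E'
def cassette(P,b,it=4):
    z=P[...,2]; m=b&(z>.034)&(z<.044); Q=P[m][:,:2]; o=np.array([.56,.287]); yaw=0.
    for _ in range(it):
        ca,sa=np.cos(yaw),np.sin(yaw); L=(Q-o)@np.array([[ca,-sa],[sa,ca]])
        far=L[(abs(L[:,0]-42.5e-3)<6e-3)&(abs(L[:,1])<.065)]; near=L[(abs(L[:,0]+42.5e-3)<5e-3)&(abs(L[:,1])<.035)]
        p=L[(abs(L[:,1]-70.5e-3)<6e-3)&(abs(L[:,0])<.036)]; n=L[(abs(L[:,1]+70.5e-3)<6e-3)&(abs(L[:,0])<.036)]
        sl=[np.polyfit(far[:,1],far[:,0],1)[0],np.polyfit(near[:,1],near[:,0],1)[0],-np.polyfit(p[:,0],p[:,1],1)[0],-np.polyfit(n[:,0],n[:,1],1)[0]]
        mx=[np.median(far[:,0]),np.median(near[:,0]),np.median(p[:,1]),np.median(n[:,1])]
        off=np.array([(mx[0]+mx[1])/2,(mx[2]+mx[3])/2]); o=o+np.array([[ca,-sa],[sa,ca]])@off; yaw-=np.average(sl,weights=[3,1,1,1])
    print('cassette o',o.round(4),'yaw deg',np.degrees(yaw).round(2),'slopes deg',np.degrees(sl).round(2),'span',(mx[0]-mx[1]).round(4),(mx[2]-mx[3]).round(4),[len(far),len(near),len(p),len(n)])
    return o,yaw
E
python3 - <<'E'
from h import *
c,im,d=load('w1'); P=cloud(c,d)
b=np.zeros(d.shape,bool); b[20:235,240:450]=1
o,y=cassette(P,b)
M=np.array([[np.cos(y),-np.sin(y)],[np.sin(y),np.cos(y)]])
for l in((-.056,-.06),(-.056,.06),(-.056,-.072)): print(l,o+M@np.array(l))
c,im,d=load('top0'); P=cloud(c,d); b[:]=0; b[140:220,160:260]=1; cassette(P,b)
E
```

```text
cassette o [0.5596 0.2877] yaw deg 1.61 slopes deg [ 0.01  0.03 -0.04 -0.02] span 0.0855 0.141 [803, 311, 391, 412]
(-0.056, -0.06) [0.5052952  0.22617092]
(-0.056, 0.06) [0.50193322 0.34612382]
(-0.056, -0.072) [0.5056314  0.21417563]
cassette o [0.559  0.2866] yaw deg 1.59 slopes deg [-0.1   0.03  0.45 -0.09] span 0.0855 0.1415 [183, 87, 113, 83]
```

Run:
```python
from h import *
steps([.566,.0,.2],-11)
```

```text
pos [0.4684 0.291  0.2503] yang -39.26 tilt z [-6.e-04 -3.e-04 -1.e+00] q [ 0.46 -0.01  1.58 -0.    1.58  1.15] F [ 0.7 -0.5 -0.1] open 0.0933 t 1.4
shift m [-0.1635  0.2597  0.0504] scaled [-0.5449  0.8658  0.1679] turn -0.157 deg -28.25739339032259
```

>>> drive_tool([
  {"jaw":1,"tx":-0.545,"ty":0.866,"tz":0.1,"turn":-0.157},
  {"jaw":1,"tx":-0.545,"ty":0.866,"tz":0.1,"turn":-0.157},
  {"jaw":1,"tx":-0.545,"ty":0.866,"tz":0.1,"turn":-0.157},
  {"jaw":1,"tx":-0.545,"ty":0.866,"tz":0.1,"turn":-0.157},
  {"jaw":1,"tx":-0.545,"ty":0.866,"tz":0.168,"turn":-0.157},
  {"jaw":1,"tx":-0.545,"ty":0.866,"tz":0.168,"turn":-0.157},
  {"jaw":1,"tx":-0.545,"ty":0.866,"tz":0.168,"turn":-0.157},
  {"jaw":1,"tx":-0.545,"ty":0.866,"tz":0.168,"turn":-0.157},
  {"jaw":1,"tx":-0.545,"ty":0.866,"tz":0.168,"turn":-0.157},
  {"jaw":1,"tx":-0.545,"ty":0.866,"tz":0.168,"turn":-0.157},
])

```text
t: 2.4
tool_pos: [0.5708, 0.0028, 0.2007]
orientation: [-2.406, -2.02, -0.001]
force: [0.5, -0.5, 0.3]
opening: 0.093
```

Run:
```python
from h import *
snap('wrist','w2'); steps([.566,.0,.2],-11)
```

```text
pos [0.5709 0.003  0.2009] yang -9.93 tilt z [ 7.e-04  3.e-04 -1.e+00] q [-0.08  0.06  1.6   0.    1.49  0.09] F [-0.8 -0.7 -0.3] open 0.0929 t 2.45
shift m [-0.0038 -0.0043  0.0009] scaled [-0.0128 -0.0144  0.003 ] turn 0.0059 deg 1.0662088929931315
```

View pics/w2.png

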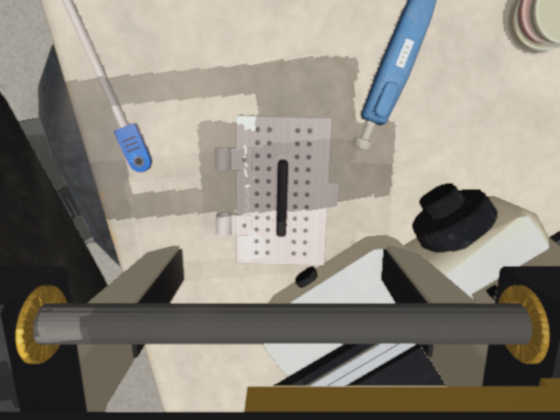

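The wrist view shows the whole lid at (283,190), its handle from (282,160) to (281,235), and the pin grip at (133,148).

Run:
```python
from h import *
c,im,d=load('w2'); P=cloud(c,d); z=P[...,2]
b=np.zeros(z.shape,bool); b[105:272,205:345]=1
def rect(m,nm,zz=None):
    n,l,st,ce=cv2.connectedComponentsWithStats(m.astype(np.uint8)); i=1+np.argmax(st[1:,4]); m=l==i
    if zz is None: q=P[m]
    else: v,u=np.nonzero(m); q=onz(c,u,v,zz)
    r=cv2.minAreaRect(q[:,:2].astype(np.float32)*1000); print(nm,len(q),'z',np.median(P[m][:,2]).round(4),r,'mean',q.mean(0).round(4)); return q
rect(b&(z>.032)&(z<.045),'handle d')
g=im.max(2); rect(b&(g<60),'handle col',.0395)
q=rect(b&(z>.006)&(z<.014),'plate d')
print('table',np.median(z[150:250,350:380]))
# plate edges: fit in lid frame
o=np.array([.5675,-.0005]); yaw=np.radians(-11); Q=q[:,:2]
for _ in range(5):
    M=np.array([[np.cos(yaw),-np.sin(yaw)],[np.sin(yaw),np.cos(yaw)]]); L=(Q-o)@M
    def edge(ax,sg,lo,hi):
        t=L[:,1-ax]; bins=np.arange(lo,hi,.003); pts=[]
        for a in bins:
            s=L[(t>=a)&(t<a+.003),ax]
            if len(s)>5: pts.append((a+.0015,(s*sg).max()*sg))
        pts=np.array(pts); k=np.polyfit(pts[:,0],pts[:,1],1); return np.median(pts[:,1]),k[0]
    e=[edge(0,1,-.065,-.02),edge(0,1,.02,.065),edge(0,-1,-.015,.015),edge(1,1,-.035,.035),edge(1,-1,-.035,.035)]
    xs=((e[0][0]+e[1][0])/2+e[2][0])/2; ys=(e[3][0]+e[4][0])/2
    o=o+M@np.array([xs,ys]); yaw+=np.mean([e[3][1],e[4][1]])*.6-np.mean([e[0][1],e[1][1]])*.4
print('lid',o.round(4),np.degrees(yaw).round(2),np.round(e,4).tolist())
M=np.array([[np.cos(yaw),-np.sin(yaw)],[np.sin(yaw),np.cos(yaw)]])
n,l,st,ce=cv2.connectedComponentsWithStats((b&(z>.0145)&(z<.02)).astype(np.uint8))
for i in range(1,n):
    if st[i,4]>25: q=P[l==i]; print('knuckle',st[i],((q[:,:2].mean(0)-o)@M).round(4),q.mean(0).round(4))
hsv=cv2.cvtColor(im,cv2.COLOR_BGR2HSV)
blue=(hsv[...,0]>95)&(hsv[...,0]<130)&(hsv[...,1]>120); blue[:,:100]=0;blue[:,170:]=0;blue[:100]=0;blue[190:]=0
rect(blue,'pin grip',.008)
v,u=np.nonzero(blue); print(np.median(z[blue]))
b2=np.zeros_like(b); b2[0:185,40:170]=1
q=P[b2&(z>.003)&(z<.012)]
k=np.polyfit(q[:,1],q[:,0],1); print('pin y range',q[:,1].min(),q[:,1].max())
vx=cv2.fitLine(q[:,:2].astype(np.float32),cv2.DIST_HUBER,0,.001,.001).ravel(); print('pin line',vx,np.degrees(np.arctan2(vx[1],vx[0])),len(q))
```

```text
handle d 847 z 0.0393 ((570.3853759765625, -2.379364013671875), (69.29187774658203, 9.991925239562988), 78.56294250488281) mean [ 0.5706 -0.001   0.0392]
handle col 629 z 0.0396 ((570.33056640625, -0.8700408935546875), (67.09310150146484, 7.663290500640869), 78.46637725830078) mean [5.705e-01 1.000e-04 3.950e-02]
plate d 13131 z 0.0118 ((576.1846923828125, -6.4827423095703125), (148.8170166015625, 114.42626953125), 78.55715942382812) mean [0.5714 0.0006 0.0118]
table 0.000386690670890838
lid [ 0.5706 -0.0027] -8.74 [[0.0414, -0.2327], [0.0455, 0.0434], [-0.0434, 0.0484], [0.0713, -0.0485], [-0.0713, -0.0777]]
knuckle [215 149  16  22 279] [-0.0544  0.0342] [0.5221 0.0394 0.0163]
knuckle [217 215  14  21 244] [-0.0575 -0.0292] [ 0.5094 -0.0228  0.0164]
knuckle [317 254  28  18  85] [ 0.0471 -0.0698] [ 0.6066 -0.0788  0.0172]
pin grip 634 z 0.0083 ((440.4034118652344, 62.8216438293457), (20.618263244628906, 42.40391540527344), 11.891107559204102) mean [0.4403 0.0625 0.008 ]
0.008250131478324735
pin y range 0.04081049192660915 0.1989776556918903
pin line [ 0.1755522  -0.9844701   0.43348262  0.10577098] -79.8892 2383
```

Run:
```python
from h import *
for t in('w2','top0'):
    c,im,d=load(t); P=cloud(c,d); 
    if t=='w2': P=P[:245]
    q=P.reshape(-1,3); q=q[(q[:,0]>.4)&(q[:,0]<.75)&(q[:,1]>-.15)&(q[:,1]<.2)&(q[:,2]>.05)&(q[:,2]<.6)]
    for x in np.arange(.4,.75,.03):
        s=q[(q[:,0]>=x)&(q[:,0]<x+.03)]
        if len(s): i=s[:,1].argmax(); print(t,x.round(2),len(s),s[i].round(3),s[:,2].max().round(3))
steps([.569,-.0015,.06],-11.45)
steps([.569,-.0015,.017],-11.45)
```

```text
w2 0.58 542 [0.583 0.068 0.367] 0.367
w2 0.67 1204 [ 0.7   -0.018  0.055] 0.082
w2 0.7 2114 [ 0.715 -0.011  0.051] 0.086
w2 0.73 831 [ 0.738 -0.02   0.051] 0.081
top0 0.52 350 [ 0.549 -0.101  0.151] 0.169
top0 0.55 736 [ 0.579 -0.089  0.151] 0.17
top0 0.58 1796 [ 0.61  -0.075  0.151] 0.463
top0 0.61 9936 [0.626 0.2   0.531] 0.545
top0 0.64 2701 [ 0.662 -0.05   0.153] 0.455
top0 0.67 2138 [ 0.7   -0.018  0.055] 0.359
top0 0.7 3044 [ 0.714 -0.011  0.052] 0.304
top0 0.73 1258 [ 0.735 -0.021  0.051] 0.291
pos [0.5709 0.003  0.2009] yang -9.93 tilt z [ 7.e-04  3.e-04 -1.e+00] q [-0.08  0.06  1.6   0.    1.49  0.09] F [-0.8 -0.7 -0.3] open 0.0929 t 2.45
shift m [-0.0049 -0.0012  0.1409] scaled [-0.0162 -0.004   0.4697] turn 0.0084 deg 1.5162088929931201
pos [0.5709 0.003  0.2009] yang -9.93 tilt z [ 7.e-04  3.e-04 -1.e+00] q [-0.08  0.06  1.6   0.    1.49  0.09] F [-0.8 -0.7 -0.3] open 0.0929 t 2.45
shift m [-0.0049 -0.0012  0.1839] scaled [-0.0162 -0.0041  0.613 ] turn 0.0084 deg 1.5162088929931201
```

>>> drive_tool([
  {"jaw":1,"tx":0.034,"ty":-0.002,"tz":0.3,"turn":0.0084},
  {"jaw":1,"tx":0.034,"ty":-0.002,"tz":0.45,"turn":0.0084},
  {"jaw":1,"tx":0.034,"ty":-0.002,"tz":0.55,"turn":0.0084},
  {"jaw":1,"tx":0.034,"ty":-0.002,"tz":0.6,"turn":0.0084},
  {"jaw":1,"tx":0.034,"ty":-0.002,"tz":0.613,"turn":0.0084},
  {"jaw":1,"tx":0.034,"ty":-0.002,"tz":0.613,"turn":0.0084},
  {"jaw":1,"tx":0.034,"ty":-0.002,"tz":0.613,"turn":0.0084},
])

```text
t: 3.15
tool_pos: [0.5727, 0.0128, 0.0174]
orientation: [2.432, 1.987, 0.002]
force: [1.0, -0.5, -0.1]
opening: 0.0928
```

Run:
```python
from h import *
snap('wrist','w3'); steps([.572,.0132,.017],-11.45)
```

```text
pos [0.573  0.0126 0.0177] yang -11.51 tilt z [ 0.002 -0.    -1.   ] q [-0.07  0.24  1.74  0.    1.15  0.13] F [-0.1  0.2 -0.2] open 0.0928 t 3.2
shift m [ 0.0004 -0.0011  0.0007] scaled [ 0.0014 -0.0037  0.0025] turn -0.0003 deg -0.062287596078220986
```

View pics/w3.png

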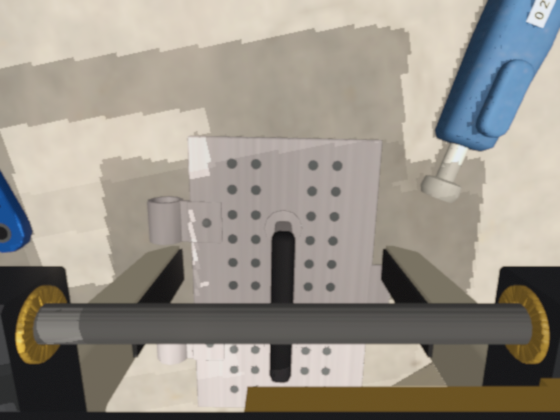

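The handle runs between the jaws from (282,235) to (280,380), well centred. I'll close on it.

>>> drive_tool([
  {"jaw":0.3,"tx":0,"ty":0,"tz":0,"turn":0},
  {"jaw":0,"tx":0,"ty":0,"tz":0,"turn":0},
  {"jaw":0,"tx":0,"ty":0,"tz":0,"turn":0},
  {"jaw":0,"tx":0,"ty":0,"tz":0,"turn":0},
  {"jaw":0,"tx":0,"ty":0,"tz":0,"turn":0},
  {"jaw":0,"tx":0,"ty":0,"tz":0,"turn":0},
  {"jaw":0,"tx":0,"ty":0,"tz":0,"turn":0},
  {"jaw":0,"tx":0,"ty":0,"tz":0,"turn":0},
], force=50)

```text
t: 4.0
tool_pos: [0.5721, 0.0119, 0.0164]
orientation: [-2.434, -1.986, 0.0]
force: [-0.5, -0.7, 0.4]
opening: 0.0332
```

Run:
```python
from h import *
snap('wrist','w4'); steps([.572,.0132,.1],-11.45)
c,im,d=load('w4'); P=cloud(c,d); z=P[...,2]
s=robot.read_state(); Rt=R.from_rotvec(s['orientation']).as_matrix()
b=np.zeros(z.shape,bool); b[120:250,140:400]=1
for zr in((.0145,.02),(.032,.045)):
  n,l,st,ce=cv2.connectedComponentsWithStats((b&(z>zr[0])&(z<zr[1])).astype(np.uint8))
  for i in range(1,n):
    if st[i,4]>100: q=P[l==i]; t=(q-s['tool_pos'])@Rt; print(st[i],'world',q.mean(0).round(4),'tool mean',t.mean(0).round(4),t.min(0).round(4),t.max(0).round(4))
m=b&(z>.009)&(z<.0135); t=(P[m]-s['tool_pos'])@Rt
print('plate tool x max', [np.percentile(t[abs(t[:,1]-a)<.004,0],99.5).round(4) for a in(-.03,-.015,.015,.03)], 'y', [ (np.percentile(t[abs(t[:,0]-a)<.003,1],.5).round(4),np.percentile(t[abs(t[:,0]-a)<.003,1],99.5).round(4)) for a in(.005,.015,.02,.05)])
```

```text
pos [0.5721 0.0119 0.0164] yang -11.58 tilt z [-1.e-04 -0.e+00 -1.e+00] q [-0.07  0.25  1.75 -0.    1.15  0.13] F [ 0.8  0.2 -0.4] open 0.0294 t 4.05
shift m [ 0.0013 -0.0003 -0.0836] scaled [ 0.0043 -0.0012 -0.2787] turn -0.0007 deg -0.13354779394984462
[ 148  200   31   44 1077] world [0.5233 0.0421 0.0163] tool mean [ 0.0198 -0.0538  0.0001] [ 0.0093 -0.0609 -0.0024] [ 0.0297 -0.0474  0.0019]
[272 229  25  21 477] world [0.5773 0.0296 0.0382] tool mean [ 0.0184  0.0015 -0.0218] [ 0.0138 -0.0034 -0.0253] [ 0.0216  0.0065 -0.0158]
plate tool x max [np.float64(0.0588), np.float64(0.0584), np.float64(0.0579), np.float64(0.0575)] y [(np.float64(-0.0423), np.float64(0.0446)), (np.float64(-0.0609), np.float64(0.0449)), (np.float64(-0.0484), np.float64(0.0449)), (np.float64(-0.041), np.float64(0.0456))]
```

>>> drive_tool([
  {"jaw":0,"tx":0,"ty":0,"tz":0,"turn":0},
  {"jaw":0,"tx":0,"ty":0,"tz":0,"turn":0},
  {"jaw":0,"tx":0,"ty":0,"tz":0,"turn":0},
  {"jaw":0,"tx":0,"ty":0,"tz":0,"turn":0},
  {"jaw":0,"tx":0,"ty":0,"tz":0,"turn":0},
  {"jaw":0,"tx":0,"ty":0,"tz":0,"turn":0},
])

```text
t: 4.65
tool_pos: [0.5721, 0.0119, 0.0164]
orientation: [2.434, 1.986, 0.0]
force: [0.8, -0.2, -1.0]
opening: 0.0091
```

>>> drive_tool([
  {"jaw":0,"tx":0,"ty":0,"tz":-0.03,"turn":0},
  {"jaw":0,"tx":0,"ty":0,"tz":-0.12,"turn":0},
  {"jaw":0,"tx":0,"ty":0,"tz":-0.27,"turn":0},
  {"jaw":0,"tx":0,"ty":0,"tz":-0.38,"turn":0},
  {"jaw":0,"tx":0,"ty":0,"tz":-0.4,"turn":0},
  {"jaw":0,"tx":0,"ty":0,"tz":-0.4,"turn":0},
])

```text
t: 5.25
tool_pos: [0.5731, 0.0118, 0.1381]
orientation: [2.433, 1.985, 0.004]
force: [0.0, 0.6, -2.6]
opening: 0.0093
```

Run:
```python
from h import *
snap('wrist','w5'); steps([.559,.3005,.11],1.6)
```

```text
pos [0.5718 0.0119 0.136 ] yang -11.58 tilt z [-2.e-04  0.e+00 -1.e+00] q [-0.07  0.11  1.66  0.    1.37  0.13] F [ 0.2 -0.  -2.4] open 0.0095 t 5.3
shift m [ 0.2801 -0.0705  0.026 ] scaled [ 0.9337 -0.235   0.0867] turn -0.0732 deg -13.181485488986937
```

View pics/w5.png

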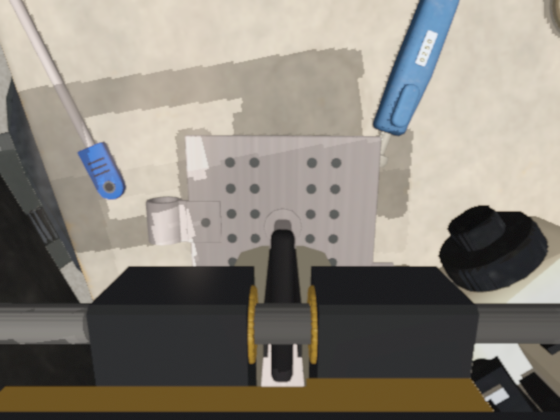

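The lid is held squarely: plate edge at row 137, knuckle at (165,220), the same as before the lift. I'll carry it over the cassette.

>>> drive_tool([
  {"jaw":0,"tx":0.1,"ty":-0.02,"tz":0,"turn":-0.0732},
  {"jaw":0,"tx":0.25,"ty":-0.06,"tz":0,"turn":-0.0732},
  {"jaw":0,"tx":0.4,"ty":-0.1,"tz":0,"turn":-0.0732},
  {"jaw":0,"tx":0.55,"ty":-0.14,"tz":0,"turn":-0.0732},
  {"jaw":0,"tx":0.7,"ty":-0.18,"tz":0.04,"turn":-0.0732},
  {"jaw":0,"tx":0.83,"ty":-0.21,"tz":0.087,"turn":-0.0732},
  {"jaw":0,"tx":0.91,"ty":-0.23,"tz":0.087,"turn":-0.0732},
  {"jaw":0,"tx":0.934,"ty":-0.235,"tz":0.087,"turn":-0.0732},
  {"jaw":0,"tx":0.934,"ty":-0.235,"tz":0.087,"turn":-0.0732},
  {"jaw":0,"tx":0.934,"ty":-0.235,"tz":0.087,"turn":-0.0732},
])

```text
t: 6.3
tool_pos: [0.5589, 0.2993, 0.1092]
orientation: [-2.191, -2.252, 0.003]
force: [-0.2, -0.3, -2.2]
opening: 0.0093
```

Run:
```python
from h import *
snap('wrist','w6'); steps([.559,.3005,.08],1.6)
c,im,d=snap('top','t6'); cv2.imwrite('pics/t6c.png',cv2.resize(im[120:250,140:280],None,fx=4,fy=4,interpolation=cv2.INTER_CUBIC))
```

```text
pos [0.5592 0.2991 0.1096] yang 1.53 tilt z [-1.e-03 -9.e-04 -1.e+00] q [ 0.41  0.29  1.5  -0.    1.35  0.38] F [-0.4 -0.3 -2.8] open 0.0096 t 6.35
shift m [ 0.0014 -0.0002  0.0296] scaled [ 0.0048 -0.0006  0.0987] turn -0.0004 deg -0.06797916208591914
```

View pics/w6.png

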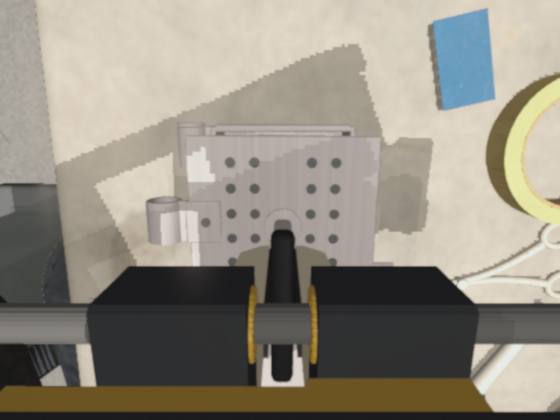

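View pics/t6c.png

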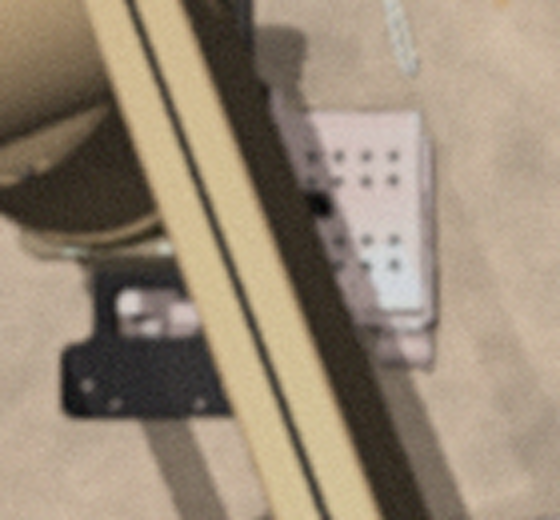

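The wrist view shows the lid's +y edge at row 137, with the cassette's rim behind it at row 128 and its knuckle at (192,140). I'll measure one against the other.

```bash
cat > rel.py <<'E'
from h import *
import sys
def rel(tag,zl):
    c,im,d=load(tag); P=cloud(c,d); z=P[...,2]
    b=np.zeros(z.shape,bool); b[60:262,130:420]=1
    m=b&(z>zl-.001)&(z<zl+.0065); q=P[m]; 
    r=cv2.fitLine
    def topedge(q,x0,x1,w=.004):
        pts=[]
        for x in np.arange(x0,x1,w):
            s=q[(q[:,0]>=x)&(q[:,0]<x+w)]
            if len(s)>3: pts.append((x+w/2,np.percentile(s[:,1],99)))
        return np.array(pts)
    pl=topedge(q,.525,.597); k=np.polyfit(pl[:,0]-.56,pl[:,1],1); print('lid +y edge at x=.56:',k[1].round(4),'slope deg',np.degrees(k[0]).round(2))
    sx=q[(q[:,1]>k[1]-.03)&(q[:,1]<k[1]-.002)]
    for y in np.arange(k[1]-.034,k[1]-.004,.01):
        s=sx[(sx[:,1]>=y)&(sx[:,1]<y+.01)]
        if len(s): print('  lid x span at',y.round(3),np.percentile(s[:,0],[.5,99.5]).round(4))
    kn=P[b&(z>zl+.0055)&(z<zl+.0105)]; kn=kn[kn[:,0]<.515]; print('lid knuckle',kn.min(0).round(4),kn.max(0).round(4),kn.mean(0).round(4))
    m=b&(z>.035)&(z<.042); q=P[m]; pl=topedge(q,.52,.6); 
    k=np.polyfit(pl[:,0]-.56,pl[:,1],1); print('cas +y edge at x=.56:',k[1].round(4),'slope deg',np.degrees(k[0]).round(2), 'x span',np.percentile(q[q[:,1]>k[1]-.006][:,0],[.5,99.5]).round(4))
    kn=P[b&(z>.043)&(z<.05)]; kn=kn[(kn[:,0]<.515)]; 
    if len(kn): print('cas knuckle',len(kn),kn.min(0).round(4),kn.max(0).round(4),kn.mean(0).round(4))
if __name__=='__main__': rel(sys.argv[1],float(sys.argv[2]))
E
python3 rel.py w6 .1017
```

```text
lid +y edge at x=.56: 0.3569 slope deg 1.06
  lid x span at 0.323 [0.5156 0.6022]
  lid x span at 0.333 [0.5154 0.6022]
  lid x span at 0.343 [0.5151 0.6019]
lid knuckle [0.4967 0.3062 0.1072] [0.5109 0.3265 0.112 ] [0.5039 0.3165 0.1091]
cas +y edge at x=.56: 0.3606 slope deg 2.0 x span [0.5103 0.6023]
cas knuckle 545 [0.4948 0.334  0.0432] [0.5103 0.3603 0.0499] [0.5009 0.3513 0.047 ]
```

>>> drive_tool([
  {"jaw":0,"tx":0.012,"ty":0,"tz":0.03,"turn":0},
  {"jaw":0,"tx":0.012,"ty":0,"tz":0.08,"turn":0},
  {"jaw":0,"tx":0.012,"ty":0,"tz":0.12,"turn":0},
  {"jaw":0,"tx":0.012,"ty":0,"tz":0.138,"turn":0},
  {"jaw":0,"tx":0.012,"ty":0,"tz":0.138,"turn":0},
  {"jaw":0,"tx":0.012,"ty":0,"tz":0.138,"turn":0},
])

```text
t: 7.0
tool_pos: [0.5591, 0.3041, 0.0688]
orientation: [-2.19, -2.252, 0.001]
force: [0.1, -0.4, -1.4]
opening: 0.0096
```

```bash
python3 - <<'E'
from h import *
snap('wrist','w7'); steps([.5592,.3022,.0479],1.6)
E
python3 rel.py w7 .06
```

```text
pos [0.5595 0.3043 0.0694] yang 1.6 tilt z [ 6.e-04  2.e-04 -1.e+00] q [ 0.42  0.34  1.53 -0.    1.28  0.39] F [-0.7  0.1 -2.7] open 0.0095 t 7.05
shift m [-0.0021 -0.0004  0.0215] scaled [-0.007  -0.0013  0.0715] turn -0.0 deg -0.004342979530434832
lid +y edge at x=.56: 0.3618 slope deg 1.08
  lid x span at 0.328 [0.5158 0.6025]
  lid x span at 0.338 [0.5156 0.6023]
  lid x span at 0.348 [0.5154 0.6021]
lid knuckle [0.4962 0.3108 0.0655] [0.5149 0.3313 0.0705] [0.5044 0.3214 0.0683]Traceback (most recent call last):
  File "rel.py", line 24, in <module>
    if __name__=='__main__': rel(sys.argv[1],float(sys.argv[2]))
                             ~~~^^^^^^^^^^^^^^^^^^^^^^^^^^^^^^^^
  File "rel.py", line 21, in rel
    k=np.polyfit(pl[:,0]-.56,pl[:,1],1); print('cas +y edge at x=.56:',k[1].round(4),'slope deg',np.degrees(k[0]).round(2), 'x span',np.percentile(q[q[:,1]>k[1]-.006][:,0],[.5,99.5]).round(4))
                 ~~^^^^^
IndexError: too many indices for array: array is 1-dimensional, but 2 were indexed
```

View pics/w7.png

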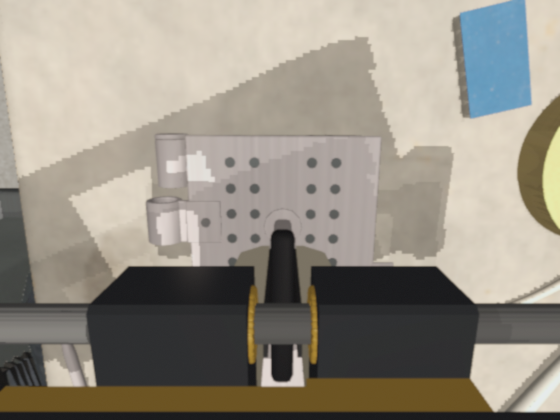

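Run:
```python
from h import *
c,im,d=load('w7'); P=cloud(c,d); z=P[...,2]
b=np.zeros(z.shape,bool); b[125:195,145:200]=1
kn=P[b&(z>.042)&(z<.052)]; kn=kn[kn[:,0]<.5125]; print(len(kn),kn.min(0).round(4),kn.max(0).round(4),kn.mean(0).round(4))
for y in np.arange(.33,.364,.004):
    s=kn[(kn[:,1]>=y)&(kn[:,1]<y+.004)]
    if len(s): print(y.round(3),len(s),s[:,0].min().round(4),s[:,0].max().round(4), s[s[:,2].argmax()].round(4))
kn=P[(z>.0655)&(z<.0705)]; kn=kn[(kn[:,0]<.5125)&(kn[:,0]>.49)]; print('lid');
for y in np.arange(.308,.334,.004):
    s=kn[(kn[:,1]>=y)&(kn[:,1]<y+.004)]
    if len(s): print(y.round(3),len(s),s[:,0].min().round(4),s[:,0].max().round(4), s[s[:,2].argmax()].round(4))
print('t',robot.read_state()['t'])
```

```text
1598 [0.4947 0.3341 0.0422] [0.5105 0.3606 0.0503] [0.5034 0.3477 0.0472]
0.334 221 0.4954 0.5104 [0.5047 0.3369 0.0503]
0.338 227 0.4954 0.5105 [0.5033 0.3383 0.0502]
0.342 240 0.4948 0.5102 [0.5034 0.3428 0.05  ]
0.346 242 0.495 0.5102 [0.5033 0.3487 0.0502]
0.35 247 0.4948 0.51 [0.502  0.3525 0.0501]
0.354 244 0.4947 0.5103 [0.506  0.3574 0.0501]
0.358 177 0.495 0.5103 [0.5022 0.3597 0.0497]
lid
0.308 46 0.4968 0.5109 [0.5036 0.3113 0.0699]
0.312 246 0.4963 0.5113 [0.5057 0.3149 0.0704]
0.316 242 0.4964 0.5114 [0.5028 0.3182 0.0705]
0.32 244 0.4962 0.5113 [0.5029 0.321  0.0704]
0.324 262 0.4962 0.5114 [0.5044 0.3244 0.0705]
0.328 215 0.4963 0.5108 [0.5033 0.3295 0.0704]
t 7.05
```

>>> drive_tool([
  {"jaw":0,"tx":-0.009,"ty":-0.001,"tz":0,"turn":0},
  {"jaw":0,"tx":-0.009,"ty":-0.001,"tz":0.02,"turn":0},
  {"jaw":0,"tx":-0.009,"ty":-0.001,"tz":0.035,"turn":0},
  {"jaw":0,"tx":-0.009,"ty":-0.001,"tz":0.045,"turn":0},
  {"jaw":0,"tx":-0.009,"ty":-0.001,"tz":0.053,"turn":0},
  {"jaw":0,"tx":-0.009,"ty":-0.001,"tz":0.06,"turn":0},
  {"jaw":0,"tx":-0.009,"ty":-0.001,"tz":0.065,"turn":0},
  {"jaw":0,"tx":-0.009,"ty":-0.001,"tz":0.065,"turn":0},
])

```text
t: 7.85
tool_pos: [0.5589, 0.3014, 0.0492]
orientation: [-2.19, -2.252, 0.0]
force: [-0.2, 0.3, -1.9]
opening: 0.0096
```

Run:
```python
from h import *
c,im,d=snap('wrist','w8'); steps([.5592,.3015,.0479],1.6)
P=cloud(c,d); z=P[...,2]
kn=P[(z>.044)&(z<.06)]; kn=kn[(kn[:,0]<.5125)&(kn[:,0]>.49)&(kn[:,1]>.29)&(kn[:,1]<.37)]
for y in np.arange(.3,.364,.003):
    s=kn[(kn[:,1]>=y)&(kn[:,1]<y+.003)]
    if len(s): print(y.round(3),len(s),s[:,0].min().round(4),s[:,0].max().round(4), s[:,2].max().round(4))
```

```text
pos [0.559  0.3015 0.0494] yang 1.6 tilt z [-1.e-04 -0.e+00 -1.e+00] q [0.41 0.36 1.54 0.   1.24 0.39] F [-0.1  0.5 -2.6] open 0.0092 t 7.9
shift m [0.     0.0002 0.0015] scaled [0.0001 0.0008 0.0049] turn -0.0 deg -0.004183825484318504
0.306 33 0.4963 0.5121 0.0512
0.309 213 0.4955 0.5125 0.0513
0.312 217 0.496 0.5124 0.051
0.315 221 0.4955 0.5122 0.051
0.318 227 0.4956 0.5125 0.0512
0.321 229 0.4953 0.5125 0.0515
0.324 230 0.4955 0.5122 0.0513
0.327 134 0.4957 0.5124 0.0508
0.333 127 0.4955 0.5108 0.0498
0.336 213 0.4956 0.5107 0.0497
0.339 221 0.4952 0.5112 0.0499
0.342 216 0.4955 0.5102 0.0502
0.345 223 0.4951 0.5102 0.05
0.348 230 0.4949 0.5106 0.0501
0.351 226 0.4954 0.5102 0.0497
0.354 231 0.4949 0.5103 0.0499
0.357 230 0.4947 0.5098 0.05
0.36 51 0.4959 0.51 0.0497
```

View pics/w8.png

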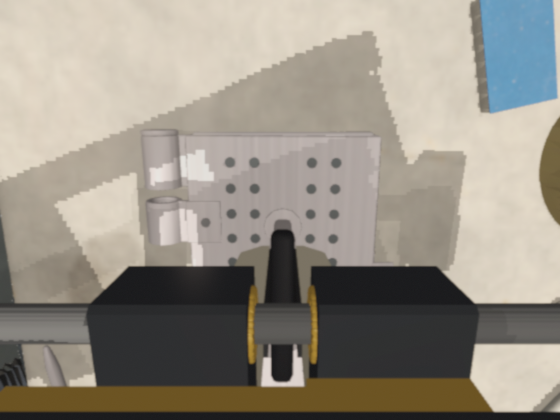

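The knuckles line up, with about a 5.5 mm gap between them and 1.5 mm left to drop. I'll lower and release.

>>> drive_tool([
  {"jaw":0,"tx":0,"ty":0,"tz":0.003,"turn":0},
  {"jaw":0,"tx":0,"ty":0,"tz":0.006,"turn":0},
  {"jaw":0,"tx":0,"ty":0,"tz":0.006,"turn":0},
  {"jaw":0.4,"tx":0,"ty":0,"tz":0.004,"turn":0},
  {"jaw":0.4,"tx":0,"ty":0,"tz":0.002,"turn":0},
  {"jaw":0.4,"tx":0,"ty":0,"tz":0.002,"turn":0},
  {"jaw":0.4,"tx":0,"ty":0,"tz":0,"turn":0},
  {"jaw":0.4,"tx":0,"ty":0,"tz":0,"turn":0},
])

```text
t: 8.7
tool_pos: [0.5591, 0.3015, 0.0496]
orientation: [2.19, 2.252, 0.0]
force: [0.1, -0.1, -0.4]
opening: 0.037
```

Run:
```python
from h import *
steps([.5592,.3015,.15],1.6)
```

```text
pos [0.5591 0.3015 0.0496] yang 1.59 tilt z [ 2.e-04  1.e-04 -1.e+00] q [ 0.41  0.36  1.54 -0.    1.24  0.39] F [ 0.1 -0.1 -0.4] open 0.037 t 8.7
shift m [ 0.      0.0002 -0.1004] scaled [ 1.000e-04  5.000e-04 -3.347e-01] turn -0.0 deg -0.007888872702949357
```

>>> drive_tool([
  {"jaw":0.6,"tx":0,"ty":0,"tz":-0.1,"turn":0},
  {"jaw":0.6,"tx":0,"ty":0,"tz":-0.25,"turn":0},
  {"jaw":0.6,"tx":-0.15,"ty":-0.08,"tz":-0.38,"turn":-0.051},
  {"jaw":0.6,"tx":-0.3,"ty":-0.16,"tz":-0.435,"turn":-0.051},
  {"jaw":0.6,"tx":-0.45,"ty":-0.24,"tz":-0.435,"turn":-0.051},
  {"jaw":0.6,"tx":-0.6,"ty":-0.32,"tz":-0.435,"turn":-0.051},
  {"jaw":0.6,"tx":-0.72,"ty":-0.38,"tz":-0.435,"turn":-0.051},
  {"jaw":0.6,"tx":-0.787,"ty":-0.416,"tz":-0.435,"turn":-0.051},
  {"jaw":0.6,"tx":-0.787,"ty":-0.416,"tz":-0.435,"turn":-0.051},
  {"jaw":0.6,"tx":-0.787,"ty":-0.416,"tz":-0.435,"turn":-0.051},
  {"jaw":0.6,"tx":-0.787,"ty":-0.416,"tz":-0.435,"turn":-0.051},
])

```text
t: 9.8
tool_pos: [0.4412, 0.0626, 0.1801]
orientation: [2.003, 2.42, 0.001]
force: [0.6, -0.3, -0.4]
opening: 0.0559
```

Run:
```python
from h import *
snap('wrist','w9'); steps([.441,.062,.05],10.8)
c,im,d=snap('top','t9'); cv2.imwrite('pics/t9c.png',cv2.resize(im[140:265,160:420],None,fx=3,fy=3,interpolation=cv2.INTER_CUBIC))
```

```text
pos [0.4412 0.0628 0.18  ] yang 10.83 tilt z [ 2.e-04  3.e-04 -1.e+00] q [ 0.03 -0.28  1.95  0.    1.47 -0.16] F [-0.7  0.1 -0.6] open 0.0557 t 9.85
shift m [-0.0008 -0.0004  0.13  ] scaled [-0.0026 -0.0012  0.4334] turn 0.0001 deg 0.026902929972379752
```

View pics/w9.png

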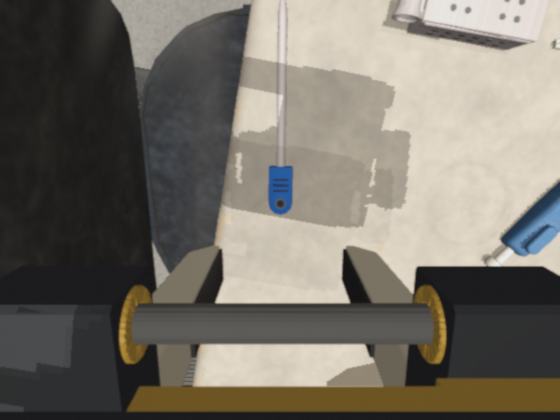

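View pics/t9c.png

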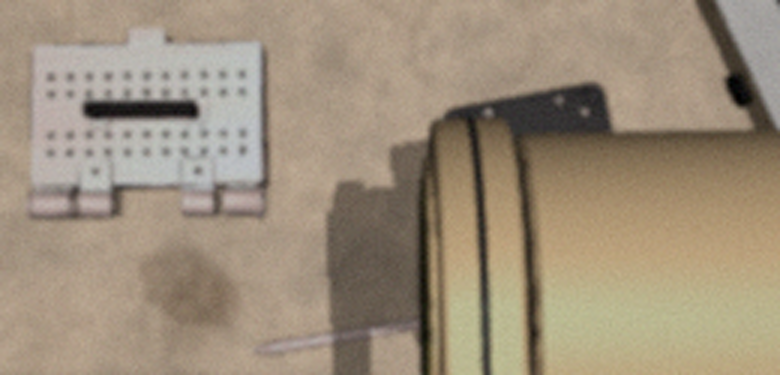

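The top view shows the lid seated with its knuckles between the cassette's. The wrist view shows the grip at (281,190) and the shank running straight up the image. Next I'll measure both.

Run:
```python
from h import *
c,im,d=load('t9'); P=cloud(c,d); 
for s in((slice(155,160),slice(172,245)),(slice(194,200),slice(205,220)),(slice(160,198),slice(172,180)),(slice(160,198),slice(238,246))):
    q=P[s].reshape(-1,3); print('lid z',np.median(q[:,2]).round(4))
c,im,d=load('w9'); P=cloud(c,d); z=P[...,2]
s=robot.read_state(); Rt=R.from_rotvec(s['orientation']).as_matrix()
hsv=cv2.cvtColor(im,cv2.COLOR_BGR2HSV); m=(hsv[...,0]>95)&(hsv[...,0]<130)&(hsv[...,1]>120); m[:,:255]=0; m[:,310:]=0; m[:150]=0; m[230:]=0
v,u=np.nonzero(m); q=onz(c,u,v,.008); t=(q-s['tool_pos'])@Rt; r=cv2.minAreaRect(t[:,:2].astype(np.float32)*1000); print('grip tool',t.min(0).round(4),t.max(0).round(4),r, q.mean(0))
b=np.zeros(z.shape,bool); b[0:165,260:305]=1
q=P[b&(z>.0035)&(z<.012)]; t=(q-s['tool_pos'])@Rt; k=np.polyfit(t[:,0],t[:,1],1); print('shank tool: slope deg',np.degrees(k[0]).round(2),'y at x=0',k[1].round(4),'x range',t[:,0].min(),t[:,0].max())
```

```text
lid z 0.0432
lid z 0.0434
lid z 0.0432
lid z 0.0434
grip tool [-0.0209 -0.0116  0.1719] [0.0227 0.0086 0.1719] ((0.8546314239501953, -1.341766357421875), (43.48666000366211, 20.20525550842285), 0.5736765265464783) [0.43902818 0.06588026 0.008     ]
shank tool: slope deg 0.77 y at x=0 -0.001 x range 0.024065134598073624 0.15806062135444673
```

>>> drive_tool([
  {"jaw":0.5,"tx":-0.003,"ty":-0.004,"tz":0.15,"turn":0.0043},
  {"jaw":0.5,"tx":-0.003,"ty":-0.004,"tz":0.3,"turn":0.0043},
  {"jaw":0.5,"tx":-0.003,"ty":-0.004,"tz":0.43,"turn":0.0043},
  {"jaw":0.5,"tx":-0.003,"ty":-0.004,"tz":0.52,"turn":0.0043},
  {"jaw":0.5,"tx":-0.003,"ty":-0.004,"tz":0.57,"turn":0.0043},
  {"jaw":0.5,"tx":-0.003,"ty":-0.004,"tz":0.587,"turn":0.0043},
  {"jaw":0.5,"tx":-0.003,"ty":-0.004,"tz":0.587,"turn":0.0043},
  {"jaw":0.5,"tx":-0.003,"ty":-0.004,"tz":0.587,"turn":0.0043},
])

```text
t: 10.7
tool_pos: [0.4407, 0.0612, 0.0048]
orientation: [2.018, 2.407, 0.001]
force: [0.3, 0.2, -0.0]
opening: 0.0465
```

Run:
```python
from h import *
snap('wrist','w10'); steps([.441,.062,.002],10.1)
```

```text
pos [0.441  0.0611 0.0051] yang 10.02 tilt z [ 2.e-03  1.e-04 -1.e+00] q [ 0.02 -0.07  2.11  0.    1.1  -0.15] F [ 1.  -0.8 -1.1] open 0.0465 t 10.75
shift m [0.0008 0.0001 0.0031] scaled [0.0028 0.0005 0.0103] turn -0.0004 deg -0.0762091565492824
```

View pics/w10.png

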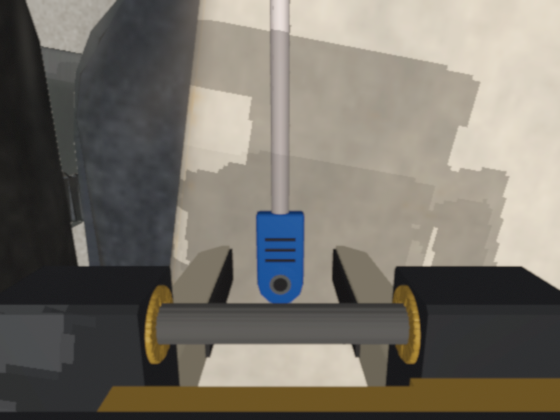

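Run:
```python
from h import *
c,im,d=load('w10'); s=robot.read_state(); Rt=R.from_rotvec(s['orientation']).as_matrix()
print(((onz(c,np.array([280.,280,257,303]),np.array([212.,302,240,240]),.008)-s['tool_pos'])@Rt).round(4))
```

```text
[[ 0.025  -0.0008 -0.0029]
 [-0.019  -0.0009 -0.0029]
 [ 0.0119 -0.0113 -0.0029]
 [ 0.0119  0.0096 -0.0029]]
```

>>> drive_tool([
  {"jaw":0,"tx":0,"ty":0,"tz":0.006,"turn":0},
  {"jaw":0,"tx":0,"ty":0,"tz":0.009,"turn":0},
  {"jaw":0,"tx":0,"ty":0,"tz":0.009,"turn":0},
  {"jaw":0,"tx":0,"ty":0,"tz":0.009,"turn":0},
  {"jaw":0,"tx":0,"ty":0,"tz":0.009,"turn":0},
  {"jaw":0,"tx":0,"ty":0,"tz":0.009,"turn":0},
  {"jaw":0,"tx":0,"ty":0,"tz":0.009,"turn":0},
], force=50)

```text
t: 11.45
tool_pos: [0.4399, 0.0608, 0.0013]
orientation: [2.019, 2.406, 0.0]
force: [-1.2, 0.3, 3.5]
opening: 0.0214
```

Run:
```python
from h import *
snap('wrist','w11'); steps([.441,.062,.1],1.6)
```

```text
pos [0.4399 0.0608 0.0013] yang 10.0 tilt z [ 1.e-04 -1.e-04 -1.e+00] q [ 0.02 -0.06  2.11 -0.    1.1  -0.15] F [-1.1  0.3  3.3] open 0.0209 t 11.5
shift m [ 0.001   0.0013 -0.0987] scaled [ 0.0032  0.0044 -0.329 ] turn 0.0467 deg 8.398330579983053
```

View pics/w11.png

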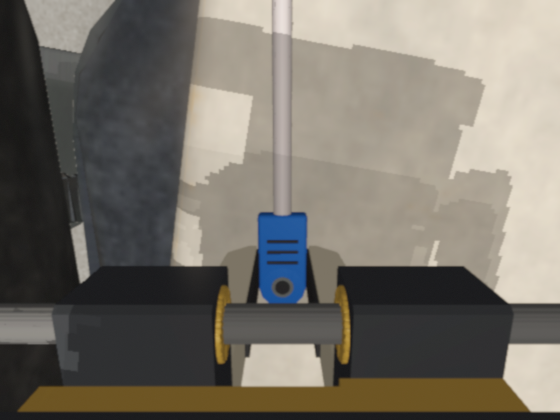

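>>> drive_tool([
  {"jaw":0,"tx":0,"ty":0,"tz":-0.04,"turn":0},
  {"jaw":0,"tx":0,"ty":0,"tz":-0.15,"turn":0},
  {"jaw":0,"tx":-0.07,"ty":0.1,"tz":-0.229,"turn":0.0467},
  {"jaw":0,"tx":-0.12,"ty":0.18,"tz":-0.229,"turn":0.0467},
  {"jaw":0,"tx":-0.142,"ty":0.216,"tz":-0.229,"turn":0.0467},
  {"jaw":0,"tx":-0.142,"ty":0.216,"tz":-0.229,"turn":0.0467},
  {"jaw":0,"tx":-0.142,"ty":0.216,"tz":-0.229,"turn":0.0467},
  {"jaw":0,"tx":-0.142,"ty":0.216,"tz":-0.229,"turn":0.0467},
])

```text
t: 12.3
tool_pos: [0.5098, 0.0305, 0.0694]
orientation: [-2.189, -2.252, 0.001]
force: [0.0, -0.1, -1.6]
opening: 0.0209
```

Run:
```python
from h import *
snap('wrist','w12'); steps([.5106,.0343,.037],1.6); snap('scene','s12')
```

```text
pos [0.5099 0.0306 0.0695] yang 1.62 tilt z [-1.2e-03  1.0e-04 -1.0e+00] q [-0.04  0.02  1.89  0.    1.24 -0.07] F [ 1.3  0.8 -0.5] open 0.0209 t 12.35
shift m [0.0037 0.0009 0.0325] scaled [0.0124 0.003  0.1083] turn 0.0001 deg 0.02113593287700155
```

View pics/w12.png

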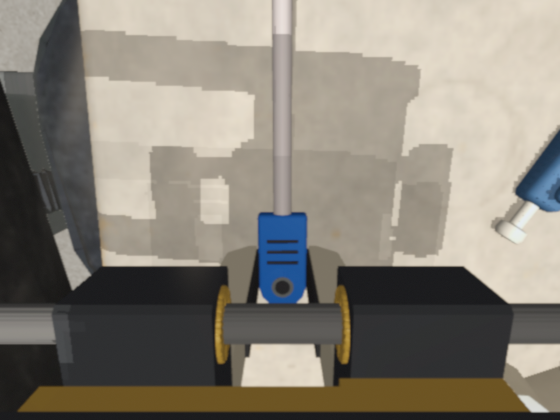

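View pics/s12.png

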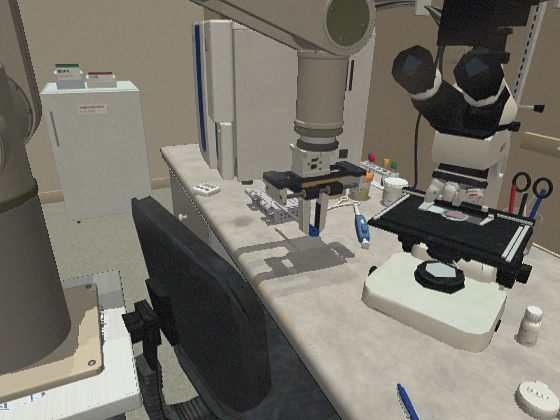

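```bash
cat > shank.py <<'E'
from h import *
import sys
def shank(tag,tcp=None,ori=None):
    c,im,d=load(tag); P=cloud(c,d); s=robot.read_state(); Rt=R.from_rotvec(s['orientation']).as_matrix()
    b=np.zeros(d.shape,bool); b[0:208,262:305]=1; q=P[b]; t=(q-s['tool_pos'])@Rt
    t=t[(t[:,2]<.012)&(t[:,2]>-.03)]
    # top ridge
    k=np.polyfit(t[:,0],t[:,1],1)
    pts=[]
    for x in np.arange(.028,t[:,0].max(),.005):
        w=t[(t[:,0]>=x)&(t[:,0]<x+.005)]
        if len(w)>10: pts.append((x+.0025,np.percentile(w[:,2],10)))
    pts=np.array(pts); kz=np.polyfit(pts[:,0],pts[:,1],1)
    print('x range',t[:,0].min().round(3),t[:,0].max().round(3),'yslope deg',np.degrees(k[0]).round(2),'y at .1',np.polyval(k,.1).round(4),'y at .165',np.polyval(k,.165).round(4))
    print('ztop slope deg',np.degrees(kz[0]).round(2),'ztop at 0.025',np.polyval(kz,.025).round(4),'at .165',np.polyval(kz,.165).round(4))
shank(sys.argv[1])
E
python3 shank.py w12
python3 - <<'E'
from h import *
c,im,d=snap('top','t12'); cv2.imwrite('pics/t12c.png',cv2.resize(im[150:265,180:320],None,fx=5,fy=5,interpolation=cv2.INTER_CUBIC))
c,im,d=load('s12'); cv2.imwrite('pics/s12c.png',cv2.resize(im[160:260,220:360],None,fx=5,fy=5,interpolation=cv2.INTER_CUBIC))
E
```

```text
x range 0.027 0.11 yslope deg -0.23 y at .1 0.0002 y at .165 -0.0001
ztop slope deg 0.35 ztop at 0.025 -0.0069 at .165 -0.006
```

View pics/t12c.png

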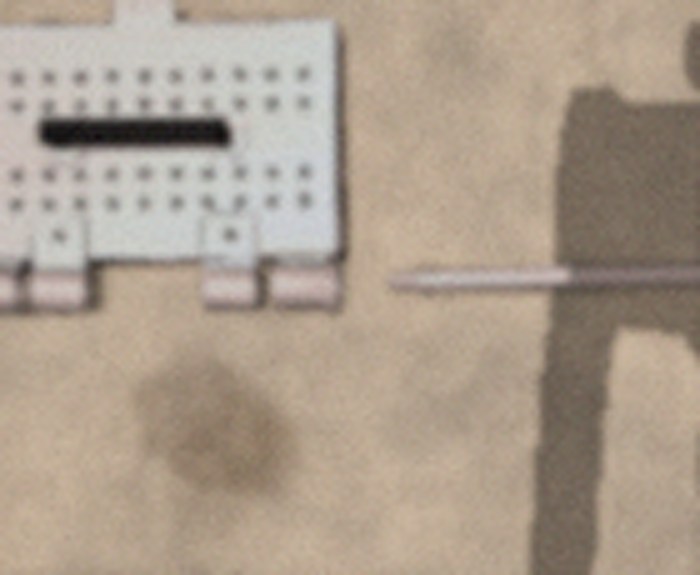

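View pics/s12c.png

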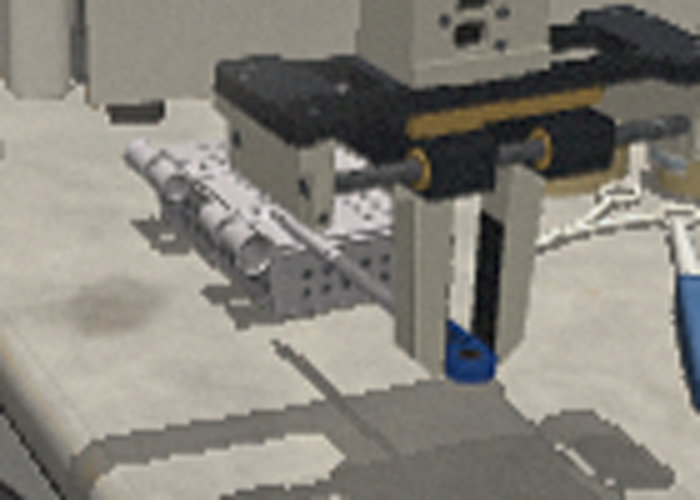

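>>> drive_tool([
  {"jaw":0,"tx":0,"ty":0.003,"tz":0.05,"turn":0},
  {"jaw":0,"tx":0,"ty":0.003,"tz":0.107,"turn":0},
  {"jaw":0,"tx":0,"ty":0.003,"tz":0.107,"turn":0},
  {"jaw":0,"tx":0,"ty":0.003,"tz":0.107,"turn":0},
  {"jaw":0,"tx":0,"ty":0.003,"tz":0.107,"turn":0},
])

```text
t: 12.95
tool_pos: [0.5122, 0.0302, 0.0381]
orientation: [2.19, 2.252, 0.001]
force: [-0.8, -0.6, -0.1]
opening: 0.0212
```

Run:
```python
from h import *
c,im,d=snap('top','t13'); steps([.5106,.0343,.0375],1.6); cv2.imwrite('pics/t13c.png',cv2.resize(im[150:265,180:320],None,fx=5,fy=5,interpolation=cv2.INTER_CUBIC))
P=cloud(c,d); z=P[...,2]
q=P[(z>.042)&(z<.056)]; q=q[(q[:,0]>.485)&(q[:,0]<.5145)&(q[:,1]>.2)&(q[:,1]<.37)]
for y in np.arange(.21,.365,.006):
    s=q[(q[:,1]>=y)&(q[:,1]<y+.006)]
    if len(s): print('kn',y.round(3),len(s),s[:,0].min().round(4),s[:,0].max().round(4),s[:,0].mean().round(4),np.percentile(s[:,2],90).round(4))
q=P[(z>.025)&(z<.056)]; q=q[(q[:,0]>.49)&(q[:,0]<.525)&(q[:,1]>.1)&(q[:,1]<.205)]
for y in np.arange(.1,.205,.01):
    s=q[(q[:,1]>=y)&(q[:,1]<y+.01)]
    if len(s): print('pin',y.round(3),len(s),s[:,0].min().round(4),s[:,0].max().round(4),s[:,0].mean().round(4),np.percentile(s[:,2],80).round(4),s[:,1].max().round(4))
snap('scene','s13')
c,im,d=load('s13'); cv2.imwrite('pics/s13c.png',cv2.resize(im[160:260,220:360],None,fx=5,fy=5,interpolation=cv2.INTER_CUBIC))
```

```text
pos [0.5125 0.0302 0.0384] yang 1.6 tilt z [ 0.0011 -0.     -1.    ] q [-0.04  0.06  1.9   0.    1.17 -0.07] F [-0.1  0.  -0.8] open 0.0212 t 13.0
shift m [ 0.0042 -0.0018  0.0009] scaled [ 0.0139 -0.0059  0.0031] turn -0.0 deg -0.00382272377274262
kn 0.21 16 0.4961 0.5128 0.5042 0.0516
kn 0.216 31 0.4961 0.5129 0.5046 0.0497
kn 0.222 26 0.4978 0.5131 0.505 0.0489
kn 0.228 24 0.4979 0.5111 0.5043 0.0501
kn 0.234 16 0.4979 0.5109 0.5042 0.0496
kn 0.24 11 0.496 0.5129 0.5038 0.0474
kn 0.246 32 0.496 0.5129 0.5046 0.0495
kn 0.252 27 0.496 0.5145 0.505 0.0491
kn 0.258 29 0.4958 0.5128 0.5044 0.0492
kn 0.288 1 0.5143 0.5143 0.5143 0.0437
kn 0.306 22 0.4954 0.5141 0.5046 0.0491
kn 0.312 33 0.4954 0.5141 0.5042 0.0494
kn 0.318 33 0.4953 0.5141 0.5044 0.0487
kn 0.324 24 0.4953 0.514 0.5041 0.0492
kn 0.33 11 0.4953 0.5141 0.5027 0.0494
kn 0.336 29 0.4934 0.514 0.502 0.0499
kn 0.342 29 0.4934 0.514 0.5019 0.0498
kn 0.348 31 0.4932 0.514 0.503 0.0503
kn 0.354 27 0.4933 0.5139 0.5014 0.0493
kn 0.36 1 0.5061 0.5061 0.5061 0.046
pin 0.1 20 0.5064 0.5122 0.5093 0.0447 0.1085
pin 0.11 24 0.5063 0.5122 0.5092 0.0452 0.1196
pin 0.12 20 0.5062 0.5121 0.5092 0.0446 0.1289
pin 0.13 21 0.506 0.5121 0.5089 0.045 0.14
pin 0.14 26 0.5044 0.512 0.5085 0.0443 0.1494
pin 0.15 25 0.5044 0.512 0.508 0.0451 0.1588
pin 0.16 28 0.5041 0.512 0.5077 0.0444 0.1699
pin 0.17 20 0.5041 0.5098 0.5069 0.0445 0.1792
pin 0.18 18 0.504 0.5101 0.5072 0.0443 0.1886
pin 0.19 5 0.506 0.5077 0.507 0.0434 0.1941
```

View pics/t13c.png

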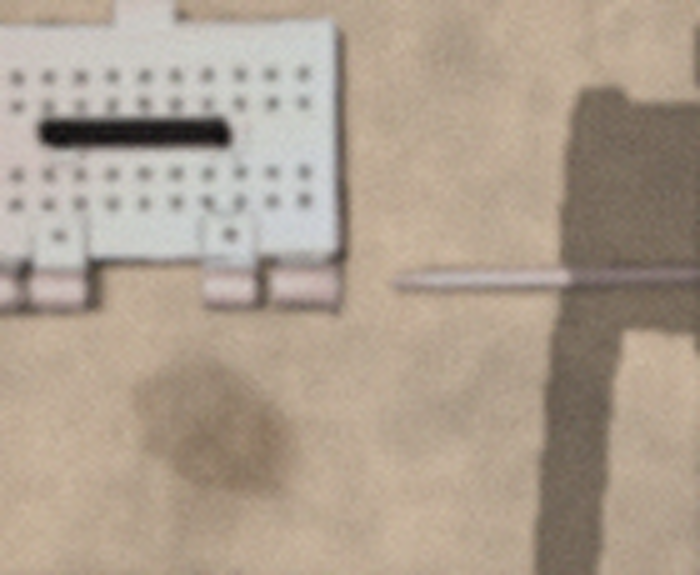

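View pics/s13c.png

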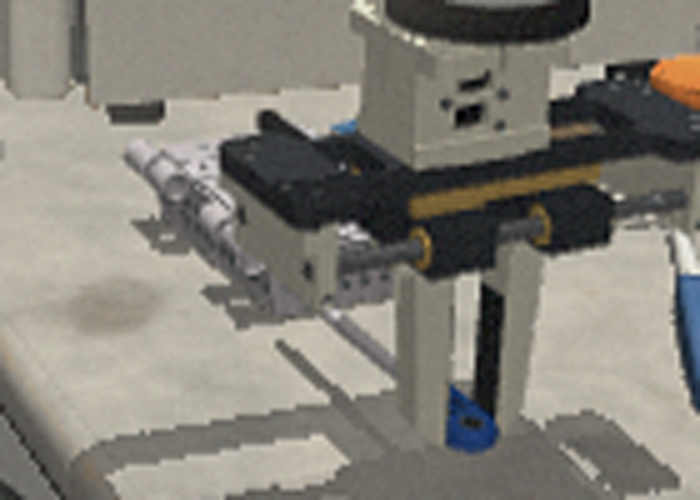

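>>> drive_tool([
  {"jaw":0,"tx":0,"ty":-0.0053,"tz":0.001,"turn":0},
  {"jaw":0,"tx":0.02,"ty":-0.0053,"tz":0.001,"turn":0},
  {"jaw":0,"tx":0.045,"ty":-0.0053,"tz":0.001,"turn":0},
  {"jaw":0,"tx":0.065,"ty":-0.0053,"tz":0.001,"turn":0},
  {"jaw":0,"tx":0.08,"ty":-0.0053,"tz":0.001,"turn":0},
  {"jaw":0,"tx":0.09,"ty":-0.0053,"tz":0.001,"turn":0},
  {"jaw":0,"tx":0.09,"ty":-0.0053,"tz":0.001,"turn":0},
])

```text
t: 13.75
tool_pos: [0.5095, 0.0576, 0.0374]
orientation: [-2.19, -2.253, 0.0]
force: [0.1, 0.0, -1.3]
opening: 0.0212
```

Run:
```python
from h import *
c,im,d=snap('top','t14'); steps([.5106,.0343,.0375],1.6); cv2.imwrite('pics/t14c.png',cv2.resize(im[150:265,180:320],None,fx=5,fy=5,interpolation=cv2.INTER_CUBIC))
P=cloud(c,d); z=P[...,2]
q=P[(z>.025)&(z<.056)]; q=q[(q[:,0]>.49)&(q[:,0]<.525)&(q[:,1]>.1)&(q[:,1]<.21)]
for y in np.arange(.12,.215,.01):
    s=q[(q[:,1]>=y)&(q[:,1]<y+.01)]
    if len(s): print('pin',y.round(3),len(s),s[:,0].mean().round(4),np.percentile(s[:,2],80).round(4))
```

```text
pos [0.5095 0.0573 0.0374] yang 1.63 tilt z [-0.e+00 -1.e-04 -1.e+00] q [ 0.01  0.07  1.9  -0.    1.17 -0.02] F [-0.7  0.6 -0.9] open 0.0209 t 13.8
shift m [-0.0231  0.0004 -0.0001] scaled [-0.0769  0.0014 -0.0003] turn 0.0001 deg 0.025337730621515675
pin 0.12 20 0.5073 0.0441
pin 0.13 22 0.5067 0.0441
pin 0.14 28 0.5065 0.0437
pin 0.15 25 0.5062 0.0433
pin 0.16 24 0.5051 0.044
pin 0.17 19 0.5049 0.0447
pin 0.18 20 0.505 0.0438
pin 0.19 24 0.5049 0.044
pin 0.2 20 0.5048 0.0432
```

View pics/t14c.png

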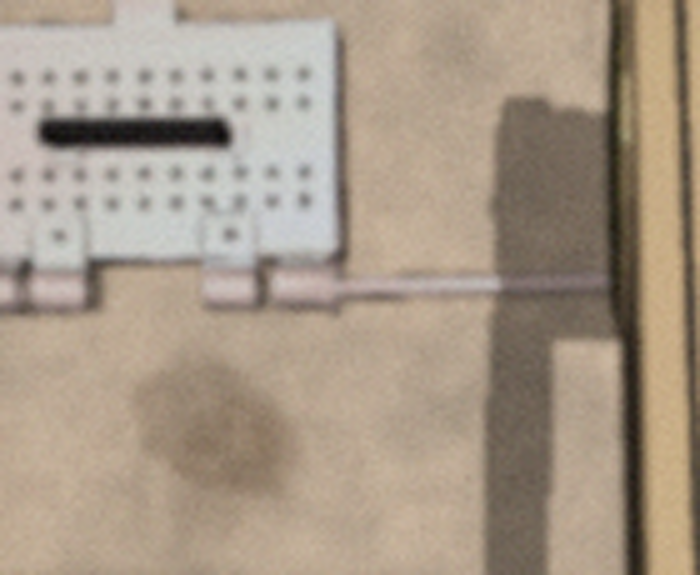

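The tip has entered the mouth, centred, and the force is about 1 N. I'll push on.

>>> drive_tool([
  {"jaw":0,"tx":0.03,"ty":0.001,"tz":-0.001,"turn":0},
  {"jaw":0,"tx":0.06,"ty":0.001,"tz":-0.001,"turn":0},
  {"jaw":0,"tx":0.09,"ty":0.001,"tz":-0.001,"turn":0},
  {"jaw":0,"tx":0.12,"ty":0.001,"tz":-0.001,"turn":0},
  {"jaw":0,"tx":0.15,"ty":0.001,"tz":-0.001,"turn":0},
  {"jaw":0,"tx":0.18,"ty":0.001,"tz":-0.001,"turn":0},
  {"jaw":0,"tx":0.2,"ty":0.001,"tz":-0.001,"turn":0},
  {"jaw":0,"tx":0.2,"ty":0.001,"tz":-0.001,"turn":0},
])

```text
t: 14.6
tool_pos: [0.5081, 0.118, 0.0377]
orientation: [-2.189, -2.253, -0.0]
force: [-0.2, 0.0, -1.7]
opening: 0.0213
```

```bash
python3 - <<'E'
from h import *
steps([.5106,.0343,.0375],1.6)
snap('wrist','w15'); c,im,d=snap('top','t15'); cv2.imwrite('pics/t15c.png',cv2.resize(im[150:265,160:300],None,fx=5,fy=5,interpolation=cv2.INTER_CUBIC))
E
python3 shank.py w15
```

```text
pos [0.5081 0.118  0.0377] yang 1.65 tilt z [-0.e+00  1.e-04 -1.e+00] q [0.13 0.09 1.88 0.   1.17 0.1 ] F [-0.2  0.  -1.7] open 0.0213 t 14.6
shift m [-0.0837  0.0001  0.0002] scaled [-2.791e-01  2.000e-04  7.000e-04] turn 0.0003 deg 0.0523941253964324
x range 0.028 0.111 yslope deg 0.25 y at .1 0.0007 y at .165 0.001
ztop slope deg -3.46 ztop at 0.025 -0.0052 at .165 -0.0137
```

View pics/t15c.png

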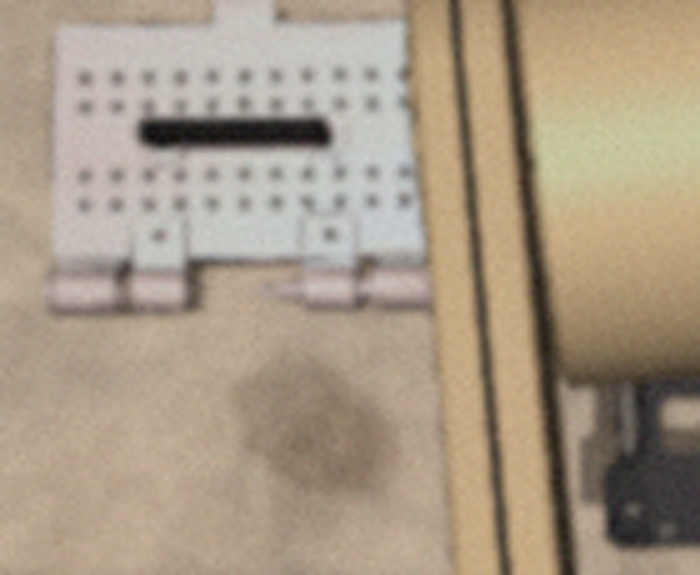

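View pics/w15.png

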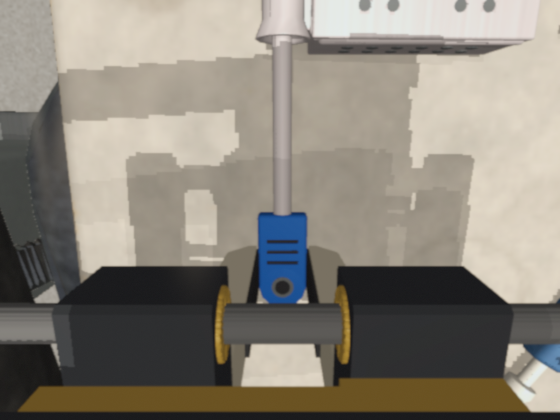

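The tip is out of the lid's first knuckle at (268,290) in the crop and level with the next one, with no side force. I'll continue.

>>> drive_tool([
  {"jaw":0,"tx":0.03,"ty":0,"tz":0,"turn":0},
  {"jaw":0,"tx":0.06,"ty":0,"tz":0,"turn":0},
  {"jaw":0,"tx":0.09,"ty":0,"tz":0,"turn":0},
  {"jaw":0,"tx":0.12,"ty":0,"tz":0,"turn":0},
  {"jaw":0,"tx":0.15,"ty":0,"tz":0,"turn":0},
  {"jaw":0,"tx":0.18,"ty":0,"tz":0,"turn":0},
  {"jaw":0,"tx":0.2,"ty":0,"tz":0,"turn":0},
  {"jaw":0,"tx":0.215,"ty":0,"tz":0,"turn":0},
  {"jaw":0,"tx":0.215,"ty":0,"tz":0,"turn":0},
])

```text
t: 15.6
tool_pos: [0.5063, 0.1821, 0.0377]
orientation: [-2.19, -2.253, 0.0]
force: [-0.3, -0.3, -1.8]
opening: 0.0208
```

Run:
```python
from h import *
steps([.5062,.1886,.0375],1.6)
c,im,d=snap('wrist','w16')
P=cloud(c,d)
for v in range(196,216,2): print(v,P[v,282].round(4))
```

```text
pos [0.5063 0.1821 0.0377] yang 1.63 tilt z [-1.e-04  1.e-04 -1.e+00] q [0.25 0.13 1.83 0.   1.18 0.22] F [-0.3 -0.3 -1.8] open 0.0208 t 15.6
shift m [0.0065 0.0001 0.0002] scaled [0.0215 0.0002 0.0007] turn 0.0002 deg 0.029995670030700694
196 [0.5059 0.2163 0.05  ]
198 [0.5059 0.2158 0.0517]
200 [0.5059 0.2147 0.0507]
202 [0.506  0.2127 0.0455]
204 [0.506  0.2114 0.0435]
206 [0.506  0.2108 0.0449]
208 [0.506  0.2098 0.0446]
210 [0.5061 0.2087 0.0436]
212 [0.5061 0.2079 0.0439]
214 [0.5061 0.2072 0.0448]
```

View pics/w16.png

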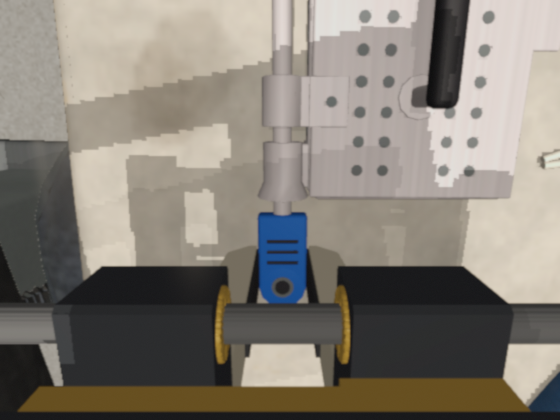

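>>> drive_tool([
  {"jaw":0,"tx":0.01,"ty":0,"tz":0.001,"turn":0},
  {"jaw":0,"tx":0.016,"ty":0,"tz":0.003,"turn":0},
  {"jaw":0,"tx":0.02,"ty":0,"tz":0.004,"turn":0},
  {"jaw":0,"tx":0.02,"ty":0,"tz":0.004,"turn":0},
])

```text
t: 16.05
tool_pos: [0.5062, 0.1876, 0.0364]
orientation: [-2.19, -2.252, 0.0]
force: [-0.1, 1.0, -0.8]
opening: 0.0214
```

Run:
```python
from h import *
steps([.5062,.1886,.0375],1.6)
c,im,d=snap('wrist','w17'); cv2.imwrite('pics/w17c.png',cv2.resize(im[120:310,200:380],None,fx=3,fy=3,interpolation=cv2.INTER_CUBIC))
P=cloud(c,d)
for v in range(198,220,2): print(v,P[v,282].round(4))
```

```text
pos [0.5062 0.1876 0.0364] yang 1.59 tilt z [-1.e-04 -0.e+00 -1.e+00] q [0.26 0.14 1.83 0.   1.18 0.23] F [-0.1  1.  -0.8] open 0.0214 t 16.05
shift m [ 0.001   0.     -0.0011] scaled [ 0.0033  0.0001 -0.0035] turn -0.0 deg -0.007998853860584632
198 [0.5058 0.2209 0.0487]
200 [0.5058 0.2203 0.0498]
202 [0.5058 0.2196 0.0505]
204 [0.5058 0.2186 0.0499]
206 [0.5058 0.2178 0.05  ]
208 [0.5059 0.2171 0.0506]
210 [0.5059 0.2163 0.0509]
212 [0.5059 0.2155 0.0511]
214 [0.5059 0.2146 0.0511]
216 [0.506  0.2114 0.0421]
218 [0.506  0.2105 0.0424]
```

View pics/w17c.png

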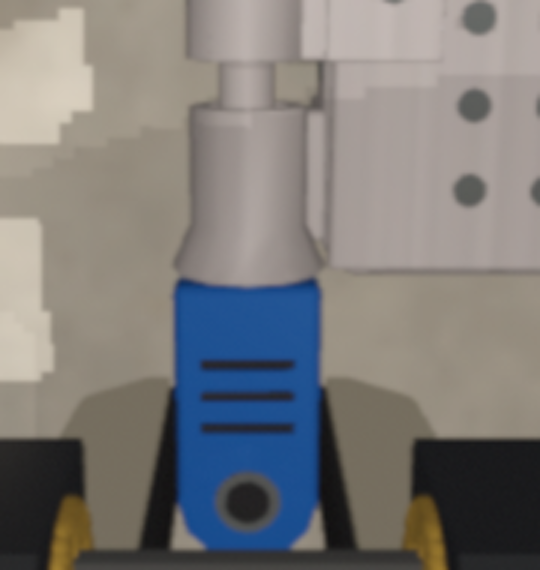

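>>> drive_tool([
  {"jaw":0,"tx":0.002,"ty":0,"tz":0.001,"turn":0},
  {"jaw":0,"tx":0.004,"ty":0,"tz":0.002,"turn":0},
  {"jaw":0,"tx":0.005,"ty":0,"tz":0.002,"turn":0},
  {"jaw":0,"tx":0.005,"ty":0,"tz":0.002,"turn":0},
])

```text
t: 16.5
tool_pos: [0.5062, 0.1891, 0.0359]
orientation: [2.19, 2.252, 0.0]
force: [0.6, -0.0, -1.0]
opening: 0.021
```

Run:
```python
from h import *
steps([.5062,.1886,.0375],1.6)
```

```text
pos [0.5062 0.1891 0.0359] yang 1.59 tilt z [ 0. -0. -1.] q [ 0.26  0.14  1.83 -0.    1.17  0.23] F [ 0.6 -0.  -1. ] open 0.021 t 16.5
shift m [-0.0005  0.     -0.0016] scaled [-0.0017  0.     -0.0052] turn -0.0 deg -0.005806772353224687
```

Still no contact force, so I'll push a little further.

>>> drive_tool([
  {"jaw":0,"tx":0.002,"ty":0,"tz":0,"turn":0},
  {"jaw":0,"tx":0.004,"ty":0,"tz":0,"turn":0},
  {"jaw":0,"tx":0.005,"ty":0,"tz":0,"turn":0},
  {"jaw":0,"tx":0.005,"ty":0,"tz":0,"turn":0},
])

```text
t: 16.9
tool_pos: [0.5062, 0.1898, 0.0359]
orientation: [2.19, 2.251, -0.002]
force: [-0.8, -4.6, -0.6]
opening: 0.0212
```

Run:
```python
from h import *
steps([.5062,.1886,.0375],1.6)
c,im,d=snap('wrist','w18'); cv2.imwrite('pics/w18c.png',cv2.resize(im[120:310,200:380],None,fx=3,fy=3,interpolation=cv2.INTER_CUBIC))
```

```text
pos [0.5062 0.1898 0.0359] yang 1.59 tilt z [-2.0e-04 -1.4e-03 -1.0e+00] q [ 0.26  0.14  1.83 -0.    1.18  0.24] F [-0.8 -4.6 -0.6] open 0.0212 t 16.9
shift m [-0.0012  0.     -0.0016] scaled [-0.004   0.     -0.0053] turn -0.0001 deg -0.01002575344853085
```

View pics/w18c.png

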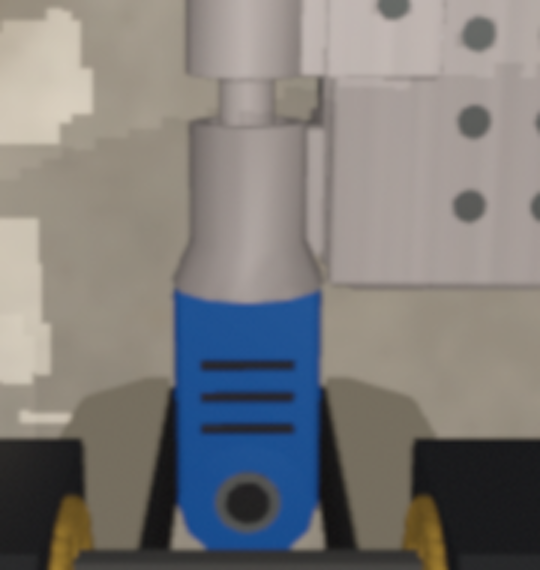

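The grip is up against the flared mouth, with 4.6 N of reaction. I'll release and lift away.

>>> drive_tool([
  {"jaw":0,"tx":-0.002,"ty":0,"tz":0.002,"turn":0},
  {"jaw":0.5,"tx":-0.002,"ty":0,"tz":0.002,"turn":0},
  {"jaw":0.5,"tx":-0.002,"ty":0,"tz":0.002,"turn":0},
  {"jaw":0.5,"tx":-0.002,"ty":0,"tz":0.002,"turn":0},
  {"jaw":0.5,"tx":-0.002,"ty":0,"tz":0.002,"turn":0},
  {"jaw":0.5,"tx":-0.002,"ty":0,"tz":0.002,"turn":0},
  {"jaw":0.5,"tx":-0.002,"ty":0,"tz":-0.05,"turn":0},
  {"jaw":0.5,"tx":-0.002,"ty":0,"tz":-0.2,"turn":0},
  {"jaw":0.5,"tx":-0.002,"ty":0,"tz":-0.35,"turn":0},
  {"jaw":0.5,"tx":-0.002,"ty":0,"tz":-0.42,"turn":0},
  {"jaw":0.5,"tx":-0.002,"ty":0,"tz":-0.42,"turn":0},
])

```text
t: 18.05
tool_pos: [0.5092, 0.1909, 0.1683]
orientation: [2.187, 2.249, 0.013]
force: [0.1, 0.4, 1.0]
opening: 0.0469
```

Run:
```python
from h import *
steps([.5062,.1886,.0375],1.6)
c,im,d=snap('wrist','w19')
```

```text
pos [0.5092 0.1909 0.1683] yang 1.6 tilt z [ 0.009   0.0025 -1.    ] q [ 0.26 -0.    1.72  0.    1.42  0.24] F [0.1 0.4 1. ] open 0.0469 t 18.05
shift m [-0.0025 -0.0043  0.1307] scaled [-0.0083 -0.0142  0.4357] turn -0.0 deg -0.003296496634590085
```

View pics/w19.png

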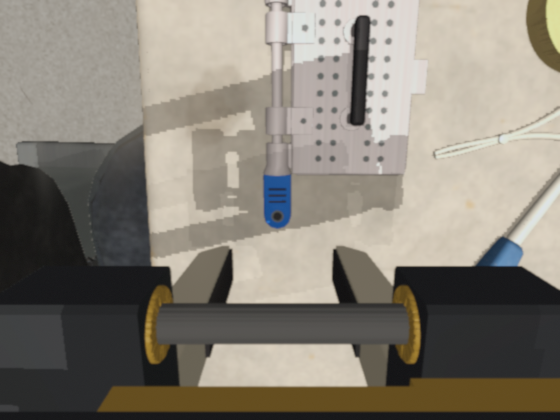

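The pin runs through all the knuckles in view, with the grip at (277,198) against the mouth, and the jaws are clear. Final numeric check.

>>> drive_tool([
  {"jaw":0.5,"tx":-0.3,"ty":0,"tz":-0.1,"turn":0},
  {"jaw":0.5,"tx":-0.3,"ty":0,"tz":-0.1,"turn":0},
  {"jaw":0.5,"tx":-0.3,"ty":0,"tz":-0.1,"turn":0},
  {"jaw":0.5,"tx":-0.3,"ty":0,"tz":-0.1,"turn":0},
  {"jaw":0.5,"tx":-0.3,"ty":0,"tz":-0.1,"turn":0},
])

```text
t: 18.6
tool_pos: [0.5078, 0.1005, 0.1906]
orientation: [-2.189, -2.251, 0.002]
force: [-0.3, 0.2, 0.1]
opening: 0.0469
```

Run:
```python
from h import *
c,im,d=snap('top','t20'); cv2.imwrite('pics/t20c.png',cv2.resize(im[150:265,160:300],None,fx=5,fy=5,interpolation=cv2.INTER_CUBIC))
P=cloud(c,d)
for s in((slice(155,160),slice(172,245)),(slice(194,200),slice(205,220)),(slice(160,198),slice(172,180)),(slice(160,198),slice(238,246))):
    print('lid z',np.median(P[s][...,2]).round(4))
z=P[...,2]; q=P[(z>.03)&(z<.06)]; q=q[(abs(q[:,0]-.504)<.004)&(q[:,1]>.15)&(q[:,1]<.37)]
for y in np.arange(.16,.366,.006):
    s=q[(q[:,1]>=y)&(q[:,1]<y+.006)]
    if len(s): print(y.round(3),np.median(s[:,2]).round(4),end='; ')
hsv=cv2.cvtColor(im,cv2.COLOR_BGR2HSV); m=(hsv[...,0]>95)&(hsv[...,0]<130)&(hsv[...,1]>120); m[:195]=0; m[225:]=0; m[:,:235]=0; m[:,:]&=True; m[:,285:]=0
v,u=np.nonzero(m); p=onz(c,u,v,.042); print('\ngrip',p.min(0).round(4),p.max(0).round(4))
print(robot.read_state()['tool_pos'],robot.read_state()['t'])
```

```text
lid z 0.0432
lid z 0.0435
lid z 0.0432
lid z 0.0432
0.202 0.0411; 0.208 0.0419; 0.214 0.0503; 0.22 0.0481; 0.226 0.0472; 0.232 0.0477; 0.238 0.0408; 0.244 0.047; 0.25 0.049; 0.256 0.049; 0.262 0.0438; 0.268 0.0416; 0.274 0.0417; 0.28 0.0423; 0.286 0.0429; 0.292 0.0429; 0.298 0.0427; 0.304 0.0443; 0.31 0.0485; 0.316 0.0485; 0.322 0.0486; 0.328 0.0439; 0.334 0.0463; 0.34 0.0479; 0.346 0.0493; 0.352 0.0479; 0.358 0.0481; 
grip [0.4964 0.2052 0.042 ] [0.5151 0.213  0.042 ]
[0.50782914 0.10080902 0.19065442] 18.65
```

View pics/t20c.png

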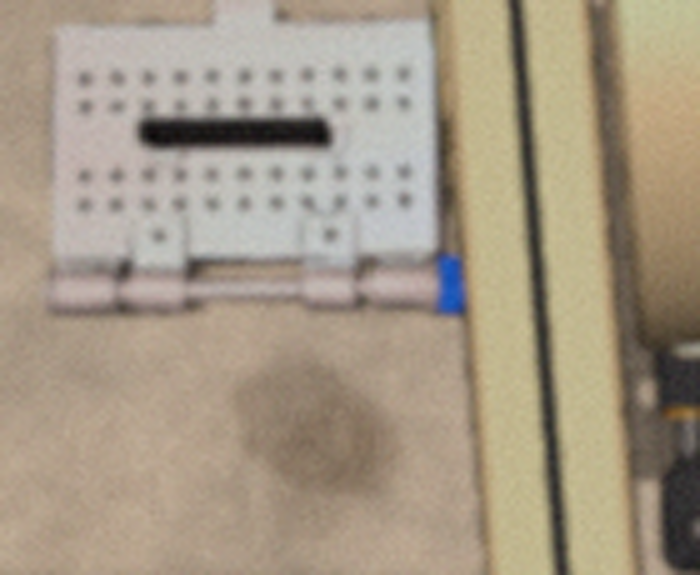

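The pin crosses the gap, the grip sits against the mouth (shoulder at y ≈ 0.213), and the lid is flat at 0.043. I'll hand it in.

```bash
python3 -c "
from plant import robot
print(robot.close_job())"
```

```text
the job is handed in; nothing more can be done
None
```

I set the lid on the cassette with its knuckles between the cassette's. I then pushed the pin through from the flared end until its grip touched the mouth (4.6 N reaction), released it and backed the arm off. The job was handed in at about 18.7 s; no verdict was reported.

**Last checks (top camera):**
- **Lid:** its top reads 43.2–43.5 mm on all four sides, against 43 mm when seated.
- **Pin:** the grip shoulder is at y ≈ 0.213 m, against about 0.213–0.214 m for the mouth. The shank is visible in line between the lid's knuckles.
- **Not seen:** the point inside the closed knuckle is hidden. That it is home follows only from the pin's length and the shoulder position.

**Disagreements:** the wrist and top cameras differed by 1–3 mm on where things were. I aligned the lid from the wrist view and the pin by measuring it against the knuckles in the top view. One script check, a fit of the lid's yaw, gave a wrong result (−8.7°), so I used −11.45° from the handle and knuckles instead.

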